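# Fetch the release bearing from the crowded parts trough

### The arm

A 7-joint arm with a two-finger parallel gripper is mounted at the origin on a cart in front of the work surface, level with it; the furniture and walls round the work are solid. World frame = base frame: x ahead of the robot, y to its left, z up, the work surface at z = 0. Lengths are in m, angles in rad, forces in N, time in s.
With the tool pointing down it reaches from about 0.35 to 0.9 m from the base axis. Payload 8.1 kg.
Tool frame: the origin (TCP) lies between the finger pads; the fingertips stand 19 mm ahead of it and the grasp point (between the pads) is the TCP; y points along the fingers, x is the direction in which the jaws open and shut, and the axes are right-handed (so a half turn about y gives the same grasp; the last joint's range is limited). The gripper opens to 92 mm and grips with 3 to 60 N. Pads are 19 mm wide; open, the fingers measure 130 mm over their backs; the gripper's body (75 mm by 190 mm) begins 47 mm behind the grasp point.
Start: joints at [-1.204, 0.434, 0.025, 1.573, -0.012, 1.134, -0.075], TCP at [0.283, 0.557, 0.246] pointing down, gripper open.
Joint ranges: [-2.62, 2.62], [-0.44, 2.09], [-1.27, 1.32], [0.08, 2.57], [-1.32, 4.46], [0.12, 2], [-2.74, 2.74]. Speed limits (rad/s): [2.22, 2.22, 3.01, 3.01, 3.14, 3.14, 3.14].

### API

Orientations are given as a rotation vector (axis times angle).
In Python, from cell import arm gives the robot as it stands.
- The arm moves only by the tool move_arm, never from a script. Its argument "series" is a list of rows, each an object of numbers: "x", "y", "z": the shift along the tool's x, y, z in cm; "rx", "ry", "rz": the turn, a rotation vector about the tool's x, y, z in rad. In form: [{"x": .., "y": .., "z": .., "rx": .., "ry": .., "rz": ..}, ...]. A call has 1 to 12 rows; each row shifts and turns the pose as measured when the row begins, along the tool's axes as they then stand; what a row does not reach is not made up. A row lasts 1/8 s, in which the tool goes at most 62.5 mm and 10.7 degrees, less where a joint would pass 70% of its speed; a pose out of reach is approached as far as the arm can. A call is refused whole if a number of a shift passes 6.25 or a number of a turn 0.188, either way. A call with a gripper value outside its range is refused whole. "jaw" is the finger opening in cm, from 0 to 9.18, set as the call begins (left out, the last holds). The fingers move at their own pace and stop on an object; "newtons" is the grip in N (left out, the last holds). Time passes only in rows, so rows that do not move let the fingers close. It gives the time, the measured TCP pose, the force and the opening at its end, in the units of the state.
- arm.observe(): the state, without advancing time (a new reading comes with each control period).
- arm.get_image(name): name is "scene" or "top"; returns the picture (400x640x3 uint8, blue, green, red); there is no depth.
- arm.camera_params(name): a dict with "K" (3x3 intrinsics, pixels), "R" (3x3) and "t" (3): a world point X has camera coordinates R X + t. Camera axes: x right, y down, z forward; pixel columns grow to the right and rows downward; lengths in m; the calibration is good to about 2 mm. A picture is of the moment at which its call begins. camera_params takes no time and is no camera call.
- arm.sign_off(): hands the job in, once; it reports no verdict.
The state is a dict: "clock": time; "joints": joint angles; "dq": joint speeds; "joint_efforts": joint torques, N m; "position": TCP position; "ee_rot": TCP orientation; "force": force on the tool from outside, world axes, zero at the start; "ft_torque": the same for the moment, N m; "width": opening from 0.0 (shut) to 1.0 (fully open).
Only numpy, scipy, OpenCV 4.12 (cv2) and the standard library are available. Lean on these libraries where they do the work, as an engineer would, in place of code of your own. Each camera call takes 0.05 s, during which the arm holds its last target.

### The job

The release bearing in the middle of the grey trough is hemmed in: first set the extension bar, the coil spring and the grease tin aside on the black mat, standing the spring and the tin upright. Then take out the bearing and lay it flat on the centre of the clutch cover, and put the spring, the tin and the bar back in and across the trough just where they were. Do not push the pliers or the brown block about.

Things in the scene. Friction and masses are not known exactly. Their poses are not given: they have to be found in the camera images.
- trough: Grey steel parts trough screwed to the bench, 230 x 88 mm, rim 24 mm above the bench, open at the top. Origin: centre of its underside; x runs along the trough, y across it, z up. Walls 8 mm thick, so the lane inside is 214 x 72 mm; its floor is 4 mm above the bench.
- bar: Steel extension bar (square-ended socket bar), 141 mm long, 18 x 18 mm, that lies across the trough's two long rims, above the bearing. Origin: centre of its underside; x runs along it. Its weight is about even along its length.
- spring: Upright steel coil spring, 39 mm diameter, 68 mm tall, standing in the trough at one end (either one), its centre about 63 mm from the bearing's. Origin: centre of its foot, z up along its axis.
- tin: Round blue grease tin, 53 mm diameter, 38 mm tall, standing in the trough at the other end, its centre about 63 mm from the bearing's. Origin: centre of its underside, z up.
- bearing: Steel release bearing, a flat ring lying in the middle of the trough between spring and tin and under the bar, 48 mm outer diameter, 18 mm high. Origin: centre of its underside, z up. (Other bearings on the bench are not meant.)
- mat: Black ribbed rubber mat, 220 x 220 mm, 3 mm thick, lying flat in the front part of the bench with nothing on it (the larger mat at the back, full of tools, is not meant): the side area. Origin: centre of its underside, x and y along its sides, z up.
- cover: Round clutch cover with slotted diaphragm spring, 184 x 196 mm, 34 mm high at the flat middle of the spring fingers, where the bearing is to lie, fixed on the bench beside the trough in the front part of the bench (the like cover further back on the right is not meant). Origin: centre of its underside, z up.
- pliers: Red-handled pliers lying on the bench, 173 x 52 x 12 mm; a bystander. Origin: centre of its underside, x along it.
- block: Brown friction block standing on its long edge, 100 x 25 x 50 mm; a bystander. Origin: centre of its underside, x along it.
Not all that is in view belongs to the job. What is shaped like the bar but turquoise or yellow is not meant.

How it is judged:
By the outcome, as a careful person would: the job done as asked, in the order asked, and still so for the second after the job is handed in, with the robot touching nothing.
It also fails if it takes over 141 s, if anything falls off the work surface, if the arm or the gripper's body presses on something with over 40 N, if the wrist force passes 120 N, or if a joint passes its speed limit or range.

## Working session

There is one attempt and no reset: what is moved stays moved. The work goes in short steps, Python scripts to look and compute and a tool call to move; the robot and the scene stay as the last step left them, time stands still between calls to the robot, and variables do not carry over. Pictures are saved under pics/ and viewed, and the job is handed in when it is done.

Besides the shell and the picture viewer there is one more tool, called after "Request:" in YAML: its name, and indented under it one key for each argument. move_arm: Moves the arm, as the interface text tells. Its arguments: {"type":"object","properties":{"series":{"type":"array","items":{"type":"object","properties":{"x":{"type":"number"},"y":{"type":"number"},"z":{"type":"number"},"rx":{"type":"number"},"ry":{"type":"number"},"rz":{"type":"number"}}}},"jaw":{"type":"number"},"newtons":{"type":"number"}},"required":["series"]}

```bash
ls; mkdir -p pics
python3 - <<'E'
from cell import arm
import cv2
s=arm.observe()
for k in s: print(k,s[k])
for n in("scene","top"):
    cv2.imwrite(f"pics/{n}0.png",arm.get_image(n)); p=arm.camera_params(n); print(n,p)
E
```

```text
pics
clock 0.0
joints [-1.20361771  0.43519169  0.02499129  1.57411525 -0.01159512  1.13400166
 -0.07511275]
dq [-0.00137128 -0.00145171 -0.00039399 -0.00126639 -0.00020427  0.00055004
  0.0007862 ]
joint_efforts [ 1.02060967e-03 -6.67851162e+01  9.85257626e-01 -3.14447987e+01
 -6.05579512e-02  4.27800079e-02  1.40781472e-04]
position [0.28276809 0.55682323 0.24495759]
ee_rot [-1.39654711 -0.85561281  0.85766297]
force [ 0.54234694  0.4721809  -0.67272225]
ft_torque [ 0.01336443 -0.05684255  0.01870905]
width 1.001221728249017
scene {'K': array([[469.44085816,   0.        , 313.92060446],
       [  0.        , 469.44085816, 202.31895576],
       [  0.        ,   0.        ,   1.        ]]), 'R': array([[-0.64914182, -0.76066108, -0.00310225],
       [-0.34500645,  0.29805543, -0.89001883],
       [ 0.67792732, -0.57667814, -0.45591322]]), 't': array([0.45728873, 0.16794967, 1.38399477])}
top {'K': array([[387.50089227,   0.        , 313.86367207],
       [  0.        , 387.50089227, 196.5038006 ],
       [  0.        ,   0.        ,   1.        ]]), 'R': array([[ 0.02608323, -0.99959487, -0.01139123],
       [-0.99809161, -0.0254026 , -0.05628356],
       [ 0.05597139,  0.01283755, -0.99834984]]), 't': array([0.16810038, 0.52303541, 1.27833279])}
```

View pics/scene0.png

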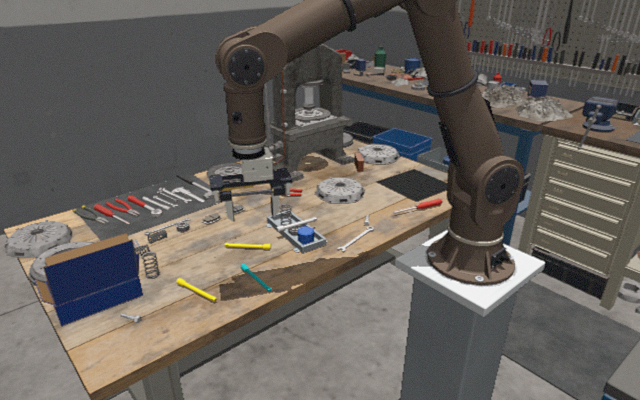

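View pics/top0.png

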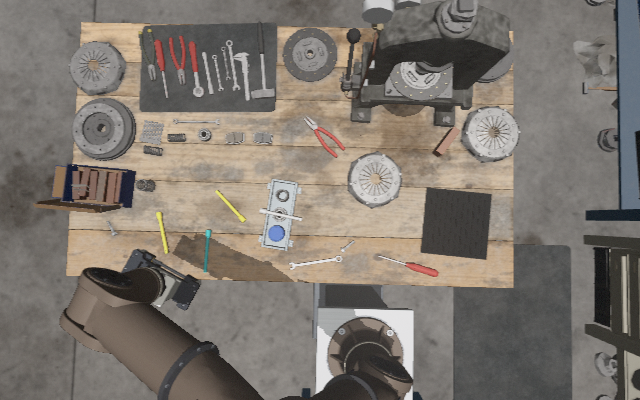

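Run:
```python
from scipy.spatial.transform import Rotation as R
print(R.from_rotvec([-1.39654711,-0.85561281,0.85766297]).as_matrix().round(3))
```

```text
[[ 0.453 -0.001 -0.892]
 [ 0.892 -0.001  0.453]
 [-0.002 -1.    -0.   ]]
```

The top view shows the trough near (278,214), with the spring at its upper end, the blue tin at (277,233) and the bar across the middle. The front mat is at (456,223), the cover at (376,180), the pliers at (325,136) and the block at (446,141). Next I'll zoom in.

```bash
cat > h.py <<'E'
import numpy as np,cv2
from cell import arm
P={n:arm.camera_params(n) for n in("scene","top")}
def ray(n,u,v):
    p=P[n];c=-p["R"].T@p["t"];d=p["R"].T@np.linalg.inv(p["K"])@np.array([u,v,1.]);return c,d
def onz(n,u,v,z):
    c,d=ray(n,u,v);return (c+d*(z-c[2])/d[2])[:2]
def proj(n,X):
    p=P[n];q=p["K"]@(p["R"]@np.array(X,float)+p["t"]);return q[:2]/q[2]
E
python3 - <<'E'
from h import *
a=cv2.imread("pics/top0.png");b=cv2.imread("pics/scene0.png")
cv2.imwrite("pics/t1.png",cv2.resize(a[170:260,235:325],None,fx=6.6,fy=6.6,interpolation=cv2.INTER_CUBIC))
cv2.imwrite("pics/s1.png",cv2.resize(b[195:260,255:345],None,fx=8,fy=8,interpolation=cv2.INTER_CUBIC))
cv2.imwrite("pics/t2.png",cv2.resize(a[110:290,300:530],None,fx=3.3,fy=3.3,interpolation=cv2.INTER_CUBIC))
E
```

```text
(no output)
```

View pics/t1.png

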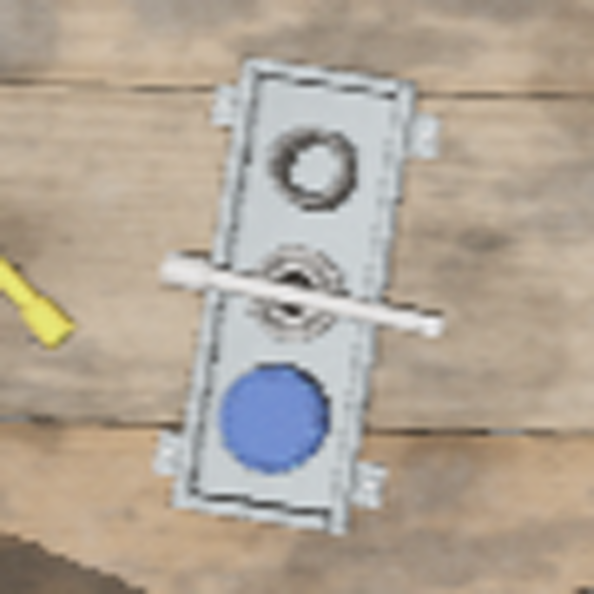

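View pics/s1.png

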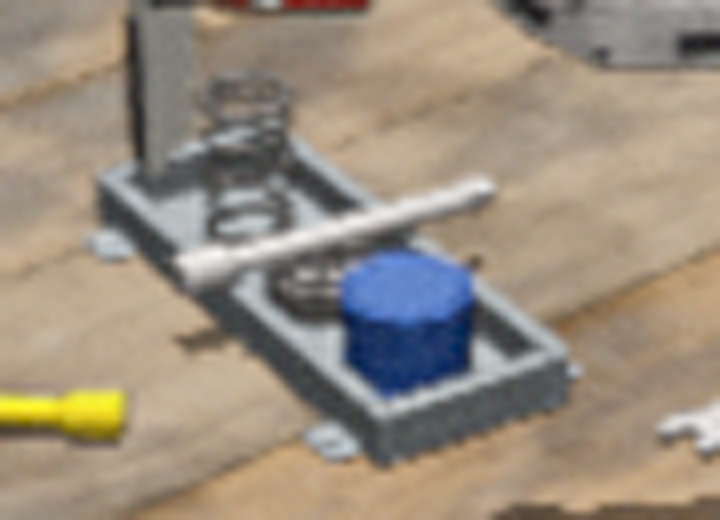

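View pics/t2.png

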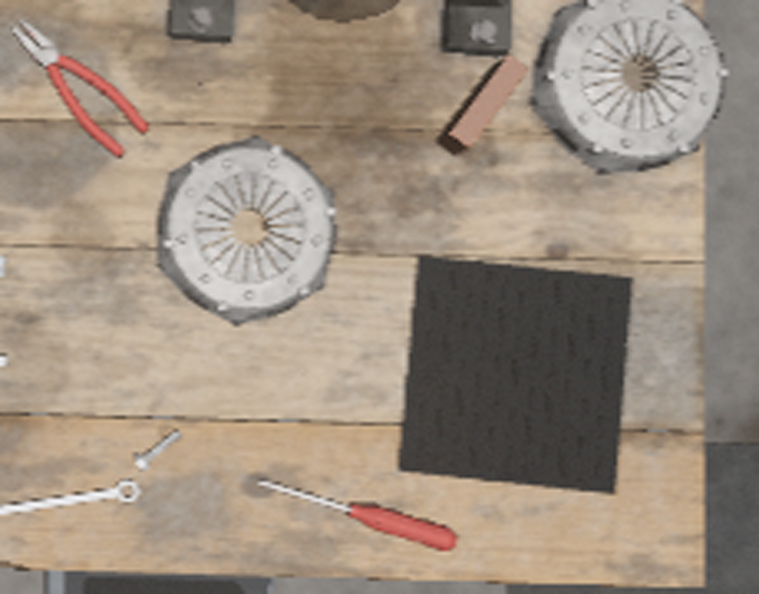

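The crops show:
- **t1 crop:** trough corners (248,60), (413,82), (343,533) and (175,505); spring top (312,168); tin top (276,418); bar from (163,268) to (443,325).
- **t2 crop:** mat corners (417,256), (631,278), (614,493) and (400,469); cover centre near (250,227).

Now I'll refine these.

```bash
cat > m.py <<'E'
from h import *
a=cv2.imread("pics/top0.png");b=cv2.imread("pics/scene0.png")
f=lambda x,y,s,ox,oy:((x+.5)/s-.5+ox,(y+.5)/s-.5+oy)
T=[onz("top",*f(x,y,6.6,235,170),0.024) for x,y in[(248,60),(413,82),(343,533),(175,505)]]
T=np.array(T);print("trough",T.round(4).tolist(),T.mean(0),[np.linalg.norm(T[i]-T[i-1]).round(4) for i in range(4)])
ax=(T[0]+T[1]-T[2]-T[3]);print("axis ang",np.degrees(np.arctan2(ax[1],ax[0])))
hsv=cv2.cvtColor(a,cv2.COLOR_BGR2HSV)
m=cv2.inRange(hsv,(105,100,90),(125,255,255));m[:, :250]=0;m[:,310:]=0;m[:215]=0;m[260:]=0
M=cv2.moments(m,True);u=(M['m10']/M['m00'],M['m01']/M['m00']);print("tin",u,M['m00'],onz("top",*u,.042))
hb=cv2.cvtColor(b,cv2.COLOR_BGR2HSV)
print("spring",onz("top",*f(314,169,6.6,235,170),.072))
E0=np.array([onz("top",*f(x,y,6.6,235,170),0.033) for x,y in[(163,268),(443,325)]])
print("bar",E0,E0.mean(0),np.linalg.norm(E0[0]-E0[1]),np.degrees(np.arctan2(*(E0[0]-E0[1])[::-1])))
g=np.array([onz("scene",*f(x,y,8,255,195),0.033) for x,y in[(178,266),(495,190)]])
print("bar scene",g,g.mean(0))
print("bearing",onz("top",*f(298,293,6.6,235,170),.022))
# mat
m=cv2.inRange(a,(0,0,0),(75,75,75));m[:180]=0;m[265:]=0;m[:,:410]=0;m[:,500:]=0
c=max(cv2.findContours(m,0,2)[0],key=cv2.contourArea);r=cv2.minAreaRect(c);
bx=np.array([onz("top",*p,.003) for p in cv2.boxPoints(r)]);print("mat",bx.round(3).tolist(),bx.mean(0))
print("cover",onz("top",*f(250,227,3.3,300,110),.034))
E
python3 m.py
python3 - <<'E'
from h import *
a=cv2.imread("pics/top0.png")
cv2.imwrite("pics/t3.png",cv2.resize(a[145:215,340:410],None,fx=8,fy=8,interpolation=cv2.INTER_CUBIC))
E
```

```text
trough [[0.574, 0.3219], [0.565, 0.2383], [0.3382, 0.2668], [0.3498, 0.3512]] [0.45675001 0.29452004] [np.float64(0.2261), np.float64(0.0841), np.float64(0.2285), np.float64(0.0852)]
axis ang -7.311075899288129
tin (276.1755319148936, 233.0531914893617) 188.0 [0.39471679 0.30081547]
spring [0.51702604 0.28227825]
bar [[0.4678823  0.3598639 ]
 [0.44314534 0.21934168]] [0.45551382 0.28960279] 0.14268290336233802 80.0161750118149
bar scene [[0.47225501 0.35242998]
 [0.43715629 0.21711732]] [0.45470565 0.28477365]
bearing [0.457271  0.2931601]
mat [[0.343, -0.178], [0.56, -0.197], [0.544, -0.415], [0.327, -0.393]] [ 0.44345876 -0.29559428]
cover [ 0.582256   -0.01988539]
```

View pics/t3.png

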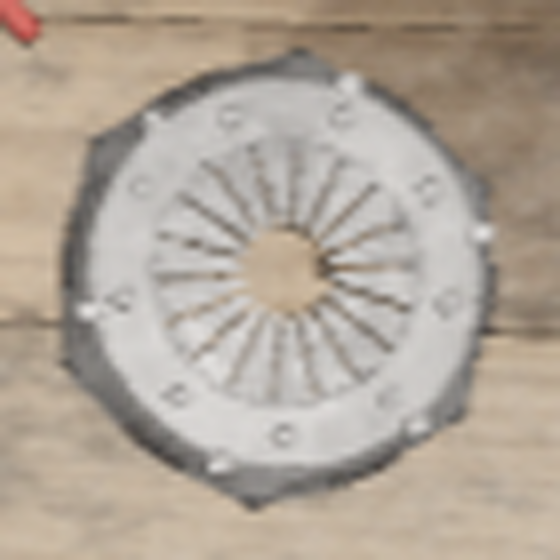

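```bash
cat > plan.py <<'E'
# usage: plan.py x y z yaw_deg n : rows from present pose to target (tool down, jaw axis at yaw)
import sys,json
from h import *
from scipy.spatial.transform import Rotation as R
x,y,z,yaw,n=map(float,sys.argv[1:6]);n=int(n)
s=arm.observe();p=np.array(s["position"]);r=R.from_rotvec(s["ee_rot"]);w=np.radians(yaw)
X=np.array([np.cos(w),np.sin(w),0]);Y=np.array([0,0,-1.]);Rt=R.from_matrix(np.c_[X,Y,np.cross(X,Y)])
tot=(r.inv()*Rt).as_rotvec();step=R.from_rotvec(tot/n);d=(np.array([x,y,z])-p)/n
rows=[]
for i in range(n):
    q=r.inv().apply(d)*100;t=tot/n
    rows.append({k:round(float(v),2 if k in"xyz" else 3) for k,v in zip(("x","y","z","rx","ry","rz"),[*q,*t]) if abs(v)>(.004 if k in"xyz" else .0008)})
    r=r*step
print("at",p.round(4),"F",s["force"].round(1),"w",round(s["width"]*91.8,1),"t",s["clock"])
print("dist",np.linalg.norm(d)*n,"turn",tot.round(4))
print(json.dumps(rows))
E
python3 plan.py .455 .2885 .2 -10 8
```

```text
at [0.2828 0.5569 0.245 ] F [ 0.9 -0.2 -0.2] w 91.8 t 0.1
dist 0.32206219092851235 turn [ 1.0000e-03  1.2755e+00 -1.1000e-03]
[{"x": -2.02, "y": 0.57, "z": -3.44, "ry": 0.159}, {"x": -1.44, "y": 0.57, "z": -3.71, "ry": 0.159}, {"x": -0.84, "y": 0.56, "z": -3.9, "ry": 0.159}, {"x": -0.21, "y": 0.56, "z": -3.98, "ry": 0.159}, {"x": 0.43, "y": 0.56, "z": -3.96, "ry": 0.159}, {"x": 1.05, "y": 0.56, "z": -3.85, "ry": 0.159}, {"x": 1.65, "y": 0.56, "z": -3.63, "ry": 0.159}, {"x": 2.2, "y": 0.56, "z": -3.32, "ry": 0.159}]
```

Request:
move_arm:
  series:
    - {"x":-2.0,"y":0.57,"z":-3.44,"ry":0.159}
    - {"x":-1.44,"y":0.57,"z":-3.7,"ry":0.159}
    - {"x":-0.84,"y":0.56,"z":-3.9,"ry":0.159}
    - {"x":-0.2,"y":0.56,"z":-4.0,"ry":0.159}
    - {"x":0.43,"y":0.56,"z":-4.0,"ry":0.159}
    - {"x":1.05,"y":0.56,"z":-3.85,"ry":0.159}
    - {"x":1.65,"y":0.56,"z":-3.6,"ry":0.159}
    - {"x":2.2,"y":0.56,"z":-3.3,"ry":0.159}
    - {}
  jaw: 2.6
  newtons: 40

```text
invalid input
```

```bash
python3 plan.py .455 .2885 .1 -10 4; python3 -c "
from h import *
print(arm.observe()['joints'])"
```

```text
at [0.2828 0.5569 0.245 ] F [ 0.9 -0.2 -0.2] w 91.8 t 0.1
dist 0.3503311692049537 turn [ 1.0000e-03  1.2755e+00 -1.1000e-03]
[{"x": -4.03, "y": 3.63, "z": -6.88, "ry": 0.319}, {"x": -1.67, "y": 3.63, "z": -7.79, "ry": 0.319}, {"x": 0.86, "y": 3.63, "z": -7.93, "ry": 0.319}, {"x": 3.3, "y": 3.63, "z": -7.26, "ry": 0.319}]
[-1.203578    0.43514143  0.0249242   1.5739825  -0.01159573  1.13399575
 -0.07513216]
```

Request:
move_arm:
  series:
    - {"x":-2.0,"y":0.57,"z":-3.44,"ry":0.159}
    - {"x":-1.44,"y":0.57,"z":-3.7,"ry":0.159}
    - {"x":-0.84,"y":0.56,"z":-3.9,"ry":0.159}
    - {"x":-0.2,"y":0.56,"z":-4.0,"ry":0.159}
    - {"x":0.43,"y":0.56,"z":-4.0,"ry":0.159}
    - {"x":1.05,"y":0.56,"z":-3.85,"ry":0.159}
    - {"x":1.65,"y":0.56,"z":-3.6,"ry":0.159}
    - {"x":2.2,"y":0.56,"z":-3.3,"ry":0.159}
    - {"x":0}
  jaw: 2.6
  newtons: 40

```text
invalid input
```

```bash
python3 plan.py .455 .2885 .1 -10 4; python3 -c "
from h import *
print(arm.observe()['joints'])"
```

```text
at [0.2828 0.5569 0.245 ] F [ 0.9 -0.2 -0.2] w 91.8 t 0.1
dist 0.3503311692049537 turn [ 1.0000e-03  1.2755e+00 -1.1000e-03]
[{"x": -4.03, "y": 3.63, "z": -6.88, "ry": 0.319}, {"x": -1.67, "y": 3.63, "z": -7.79, "ry": 0.319}, {"x": 0.86, "y": 3.63, "z": -7.93, "ry": 0.319}, {"x": 3.3, "y": 3.63, "z": -7.26, "ry": 0.319}]
[-1.203578    0.43514143  0.0249242   1.5739825  -0.01159573  1.13399575
 -0.07513216]
```

All keys are probably needed in every row.

Request:
move_arm:
  series:
    - {"x":-2.0,"y":0.57,"z":-3.44,"rx":0,"ry":0.159,"rz":0}
    - {"x":-1.44,"y":0.57,"z":-3.7,"rx":0,"ry":0.159,"rz":0}
    - {"x":-0.84,"y":0.56,"z":-3.9,"rx":0,"ry":0.159,"rz":0}
    - {"x":-0.2,"y":0.56,"z":-4.0,"rx":0,"ry":0.159,"rz":0}
    - {"x":0.43,"y":0.56,"z":-4.0,"rx":0,"ry":0.159,"rz":0}
    - {"x":1.05,"y":0.56,"z":-3.85,"rx":0,"ry":0.159,"rz":0}
    - {"x":1.65,"y":0.56,"z":-3.6,"rx":0,"ry":0.159,"rz":0}
    - {"x":2.2,"y":0.56,"z":-3.3,"rx":0,"ry":0.159,"rz":0}
    - {"x":0,"y":0,"z":0,"rx":0,"ry":0,"rz":0}
  jaw: 2.6
  newtons: 40

```text
clock: 1.23
position: [0.4542, 0.2768, 0.1958]
ee_rot: [-1.57, 0.17, -0.164]
force: [-0.4, 0.8, 0.1]
width: 0.284
```

```bash
sed -i 's/ if abs(v)>(.004.*)})/})/' plan.py; python3 plan.py .455 .2885 .1 -10 4; python3 -c "
from h import *
print(arm.observe()['joints'])"
```

```text
at [0.4542 0.2768 0.1958] F [-0.4  0.8  0.1] w 26.1 t 1.225
dist 0.09649069060382774 turn [ 0.0057 -0.0375 -0.0034]
[{"x": -0.04, "y": 2.39, "z": 0.3, "rx": 0.001, "ry": -0.009, "rz": -0.001}, {"x": -0.03, "y": 2.39, "z": 0.3, "rx": 0.001, "ry": -0.009, "rz": -0.001}, {"x": -0.03, "y": 2.39, "z": 0.3, "rx": 0.001, "ry": -0.009, "rz": -0.001}, {"x": -0.03, "y": 2.39, "z": 0.29, "rx": 0.001, "ry": -0.009, "rz": -0.001}]
[-0.94575928  0.34630446  0.38963608  1.88358849 -0.15720996  0.9482185
 -0.69621822]
```

Request:
move_arm:
  series:
    - {"x":0,"y":2.4,"z":0.3,"rx":0.001,"ry":-0.01,"rz":-0.001}
    - {"x":0,"y":2.4,"z":0.3,"rx":0.001,"ry":-0.01,"rz":-0.001}
    - {"x":-0.03,"y":2.4,"z":0.3,"rx":0.001,"ry":-0.01,"rz":-0.001}
    - {"x":-0.03,"y":2.4,"z":0.3,"rx":0.001,"ry":-0.01,"rz":-0.001}
    - {"x":0,"y":0,"z":0,"rx":0,"ry":0,"rz":0}

```text
clock: 1.85
position: [0.4536, 0.2921, 0.0969]
ee_rot: [-1.567, 0.128, -0.126]
force: [0.0, -0.4, -0.5]
width: 0.283
```

```bash
python3 - <<'E'
from h import *
a=arm.get_image("top");b=arm.get_image("scene")
cv2.imwrite("pics/t4.png",cv2.resize(a[170:270,225:325],None,fx=5,fy=5,interpolation=cv2.INTER_CUBIC))
cv2.imwrite("pics/s4.png",cv2.resize(b[165:265,235:355],None,fx=6,fy=6,interpolation=cv2.INTER_CUBIC))
E
python3 plan.py .455 .2885 .06 -10 2
```

```text
at [0.455  0.2923 0.0987] F [-0.3 -0.6  0.9] w 25.6 t 1.95
dist 0.0388626538158791 turn [-0.002   0.0114  0.001 ]
[{"x": 0.03, "y": 1.93, "z": -0.19, "rx": -0.001, "ry": 0.006, "rz": 0.001}, {"x": 0.03, "y": 1.93, "z": -0.19, "rx": -0.001, "ry": 0.006, "rz": 0.001}]
```

View pics/s4.png

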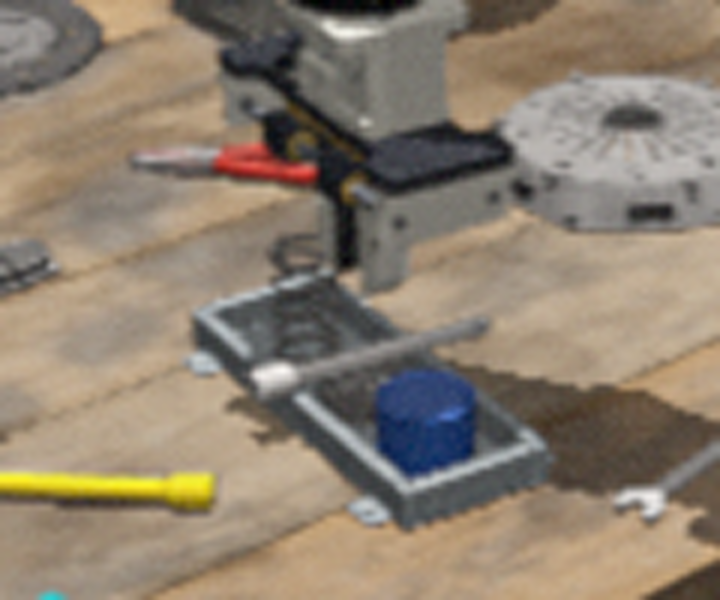

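View pics/t4.png

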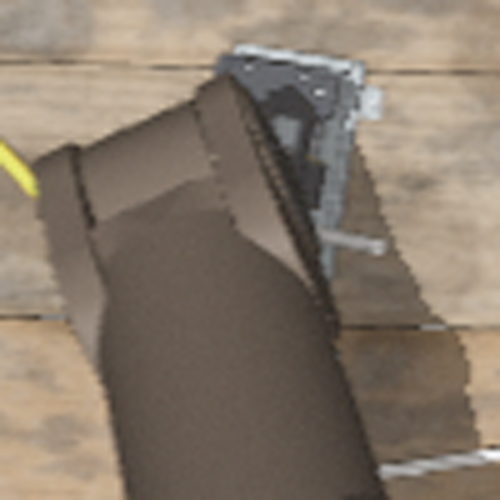

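The scene view shows the fingers above the bar, with tips near crop (345,268) and (385,285). The body's long side lies along the jaw axis, and the arm hides most of the top view. I'll check that the fingers line up with the bar.

Run:
```python
from h import *
from scipy.spatial.transform import Rotation as R
s=arm.observe();p=s["position"];r=R.from_rotvec(s["ee_rot"]).as_matrix()
for o in(-.032,-.013,.013,.032):
  for w in(-.0095,.0095):
    q=proj("scene",p+r@[o,.019,w]);print(o,w,((q-[235,165]+.5)*6-.5).round(0))
# bar centerline in scene at midpoint
for X in([.455,.2885,.033],[.4679,.3599,.033],[.4431,.2193,.033]):
  q=proj("scene",X);print(((q-[235,165]+.5)*6-.5).round(0))
```

```text
-0.032 -0.0095 [407. 298.]
-0.032 0.0095 [375. 307.]
-0.013 -0.0095 [389. 283.]
-0.013 0.0095 [357. 292.]
0.013 -0.0095 [365. 264.]
0.013 0.0095 [333. 272.]
0.032 -0.0095 [348. 250.]
0.032 0.0095 [316. 258.]
[369. 352.]
[247. 387.]
[481. 320.]
```

Request:
move_arm:
  series:
    - {"x":0.03,"y":1.6,"z":-0.19,"rx":-0.001,"ry":0.006,"rz":0.001}
    - {"x":0.03,"y":1.6,"z":-0.19,"rx":-0.001,"ry":0.006,"rz":0.001}
    - {"x":0,"y":1.2,"z":0,"rx":0,"ry":0,"rz":0}
    - {"x":0,"y":0,"z":0,"rx":0,"ry":0,"rz":0}

```text
clock: 2.45
position: [0.4557, 0.2888, 0.0532]
ee_rot: [-1.565, 0.138, -0.139]
force: [0.4, -0.3, -1.0]
width: 0.282
```

```bash
python3 plan.py .455 .2885 .0435 -10 1
```

```text
at [0.4557 0.2888 0.0532] F [ 0.4 -0.3 -1. ] w 25.9 t 2.45
dist 0.009763453126050918 turn [-0.0018 -0.0014  0.0004]
[{"x": -0.07, "y": 0.97, "z": -0.04, "rx": -0.002, "ry": -0.001, "rz": 0.0}]
```

Request:
move_arm:
  series:
    - {"x":-0.07,"y":0.95,"z":-0.04,"rx":0,"ry":0,"rz":0}
    - {"x":0,"y":0,"z":0,"rx":0,"ry":0,"rz":0}

```text
clock: 2.7
position: [0.455, 0.2886, 0.0432]
ee_rot: [-1.565, 0.138, -0.139]
force: [0.6, -1.0, -0.8]
width: 0.28
```

```bash
python3 plan.py .455 .2885 .0435 -10 1
```

```text
at [0.455  0.2886 0.0432] F [ 0.6 -1.  -0.8] w 25.7 t 2.7
dist 0.00031927073556358446 turn [-0.0019 -0.0015  0.0005]
[{"x": -0.0, "y": -0.03, "z": -0.01, "rx": -0.002, "ry": -0.001, "rz": 0.0}]
```

Close on the bar.

Request:
move_arm:
  series:
    - {"x":0,"y":0,"z":0,"rx":0,"ry":0,"rz":0}
    - {"x":0,"y":0,"z":0,"rx":0,"ry":0,"rz":0}
    - {"x":0,"y":0,"z":0,"rx":0,"ry":0,"rz":0}
    - {"x":0,"y":0,"z":0,"rx":0,"ry":0,"rz":0}
  jaw: 0
  newtons: 40

```text
clock: 3.2
position: [0.4552, 0.2888, 0.0436]
ee_rot: [-1.564, 0.137, -0.139]
force: [1.4, -0.5, -1.9]
width: 0.193
```

```bash
python3 plan.py .455 .2885 .0432 -10 1
```

```text
at [0.4552 0.2888 0.0436] F [ 1.4 -0.5 -1.9] w 17.7 t 3.2
dist 0.0005469439323466592 turn [-0.0024 -0.0013  0.0008]
[{"x": -0.01, "y": 0.04, "z": -0.03, "rx": -0.002, "ry": -0.001, "rz": 0.001}]
```

Request:
move_arm:
  series:
    - {"x":0,"y":-1.5,"z":0,"rx":0,"ry":0,"rz":0}
    - {"x":0,"y":-3,"z":0,"rx":0,"ry":0,"rz":0}
    - {"x":0,"y":-4,"z":0,"rx":0,"ry":0,"rz":0}
    - {"x":0,"y":-4,"z":0,"rx":0,"ry":0,"rz":0}
    - {"x":0,"y":-2,"z":0,"rx":0,"ry":0,"rz":0}
    - {"x":0,"y":0,"z":0,"rx":0,"ry":0,"rz":0}

```text
clock: 3.95
position: [0.4552, 0.2878, 0.1978]
ee_rot: [-1.562, 0.137, -0.141]
force: [-0.4, 0.1, -1.9]
width: 0.191
```

```bash
python3 plan.py .50 -.295 .17 -10 11
```

```text
at [0.4552 0.2878 0.1978] F [-0.4  0.1 -1.9] w 17.5 t 3.95
dist 0.5851937957257476 turn [-0.0041 -0.0026  0.0023]
[{"x": 1.33, "y": 0.23, "z": -5.14, "rx": -0.0, "ry": -0.0, "rz": 0.0}, {"x": 1.33, "y": 0.24, "z": -5.15, "rx": -0.0, "ry": -0.0, "rz": 0.0}, {"x": 1.33, "y": 0.24, "z": -5.15, "rx": -0.0, "ry": -0.0, "rz": 0.0}, {"x": 1.33, "y": 0.24, "z": -5.15, "rx": -0.0, "ry": -0.0, "rz": 0.0}, {"x": 1.33, "y": 0.24, "z": -5.15, "rx": -0.0, "ry": -0.0, "rz": 0.0}, {"x": 1.33, "y": 0.24, "z": -5.15, "rx": -0.0, "ry": -0.0, "rz": 0.0}, {"x": 1.33, "y": 0.24, "z": -5.15, "rx": -0.0, "ry": -0.0, "rz": 0.0}, {"x": 1.33, "y": 0.25, "z": -5.15, "rx": -0.0, "ry": -0.0, "rz": 0.0}, {"x": 1.32, "y": 0.25, "z": -5.15, "rx": -0.0, "ry": -0.0, "rz": 0.0}, {"x": 1.32, "y": 0.25, "z": -5.15, "rx": -0.0, "ry": -0.0, "rz": 0.0}, {"x": 1.32, "y": 0.25, "z": -5.15, "rx": -0.0, "ry": -0.0, "rz": 0.0}]
```

Request:
move_arm:
  series:
    - {"x":0.6,"y":0.1,"z":-2.5,"rx":0,"ry":0,"rz":0}
    - {"x":1.2,"y":0.2,"z":-4.5,"rx":0,"ry":0,"rz":0}
    - {"x":1.3,"y":0.25,"z":-5,"rx":0,"ry":0,"rz":0}
    - {"x":1.3,"y":0.25,"z":-5,"rx":0,"ry":0,"rz":0}
    - {"x":1.3,"y":0.25,"z":-5,"rx":0,"ry":0,"rz":0}
    - {"x":1.3,"y":0.25,"z":-5,"rx":0,"ry":0,"rz":0}
    - {"x":1.3,"y":0.25,"z":-5,"rx":0,"ry":0,"rz":0}
    - {"x":1.3,"y":0.25,"z":-5,"rx":0,"ry":0,"rz":0}
    - {"x":1.3,"y":0.25,"z":-5,"rx":0,"ry":0,"rz":0}

```text
clock: 5.08
position: [0.4865, -0.1531, 0.1701]
ee_rot: [-1.563, 0.134, -0.129]
force: [0.4, 1.5, -1.8]
width: 0.193
```

```bash
python3 plan.py .50 -.295 .15 -10 5;  python3 -c "
from h import *
print(arm.observe()['joints'])"
```

```text
at [ 0.4865 -0.1531  0.1701] F [ 0.4  1.5 -1.8] w 17.7 t 5.075
dist 0.143993456761279 turn [-0.0033  0.0074 -0.0034]
[{"x": 0.74, "y": 0.39, "z": -2.76, "rx": -0.001, "ry": 0.001, "rz": -0.001}, {"x": 0.74, "y": 0.39, "z": -2.75, "rx": -0.001, "ry": 0.001, "rz": -0.001}, {"x": 0.75, "y": 0.4, "z": -2.75, "rx": -0.001, "ry": 0.001, "rz": -0.001}, {"x": 0.75, "y": 0.4, "z": -2.75, "rx": -0.001, "ry": 0.001, "rz": -0.001}, {"x": 0.75, "y": 0.4, "z": -2.75, "rx": -0.001, "ry": 0.001, "rz": -0.001}]
[-0.19603935  0.35586013  0.51942197  1.97345621 -0.23133959  0.87321733
  0.27964149]
```

Request:
move_arm:
  series:
    - {"x":0.75,"y":0.4,"z":-2.9,"rx":0,"ry":0.001,"rz":0}
    - {"x":0.75,"y":0.4,"z":-2.9,"rx":0,"ry":0.001,"rz":0}
    - {"x":0.75,"y":0.4,"z":-2.8,"rx":0,"ry":0.001,"rz":0}
    - {"x":0.75,"y":0.4,"z":-2.8,"rx":0,"ry":0.001,"rz":0}
    - {"x":0.75,"y":0.4,"z":-2.5,"rx":0,"ry":0.001,"rz":0}
    - {"x":0,"y":2,"z":0,"rx":0,"ry":0,"rz":0}
    - {"x":0,"y":2.5,"z":0,"rx":0,"ry":0,"rz":0}
    - {"x":0,"y":2.5,"z":0,"rx":0,"ry":0,"rz":0}
    - {"x":0,"y":1.5,"z":0,"rx":0,"ry":0,"rz":0}
    - {"x":0,"y":0,"z":0,"rx":0,"ry":0,"rz":0}

```text
clock: 6.32
position: [0.4917, -0.3053, 0.0539]
ee_rot: [-1.563, 0.155, -0.131]
force: [0.8, -0.6, -1.7]
width: 0.19
```

```bash
python3 plan.py .50 -.295 .027 -10 3
```

```text
at [ 0.4917 -0.3053  0.0539] F [ 0.8 -0.6 -1.7] w 17.4 t 6.325
dist 0.029991525823788973 turn [-0.0018 -0.0078 -0.0151]
[{"x": 0.22, "y": 0.89, "z": 0.39, "rx": -0.001, "ry": -0.003, "rz": -0.005}, {"x": 0.22, "y": 0.89, "z": 0.39, "rx": -0.001, "ry": -0.003, "rz": -0.005}, {"x": 0.22, "y": 0.9, "z": 0.39, "rx": -0.001, "ry": -0.003, "rz": -0.005}]
```

Request:
move_arm:
  series:
    - {"x":0.22,"y":0.9,"z":0.39,"rx":-0.001,"ry":-0.003,"rz":-0.005}
    - {"x":0.22,"y":0.9,"z":0.39,"rx":-0.001,"ry":-0.003,"rz":-0.005}
    - {"x":0.22,"y":0.9,"z":0.3,"rx":-0.001,"ry":-0.003,"rz":-0.005}
    - {"x":0,"y":0,"z":0,"rx":0,"ry":0,"rz":0}

```text
clock: 6.82
position: [0.5018, -0.2951, 0.0266]
ee_rot: [-1.569, 0.132, -0.138]
force: [0.3, 0.3, -1.7]
width: 0.192
```

```bash
python3 plan.py .50 -.295 .0245 -10 1
python3 - <<'E'
from h import *
b=arm.get_image("scene")
cv2.imwrite("pics/s5.png",cv2.resize(b[120:230,340:470],None,fx=6,fy=5,interpolation=cv2.INTER_CUBIC))
E
```

```text
at [ 0.5018 -0.2951  0.0266] F [ 0.3  0.3 -1.7] w 17.6 t 6.825
dist 0.002770233283633278 turn [0.0017 0.0028 0.0037]
[{"x": -0.18, "y": 0.21, "z": -0.02, "rx": 0.002, "ry": 0.003, "rz": 0.004}]
```

View pics/s5.png

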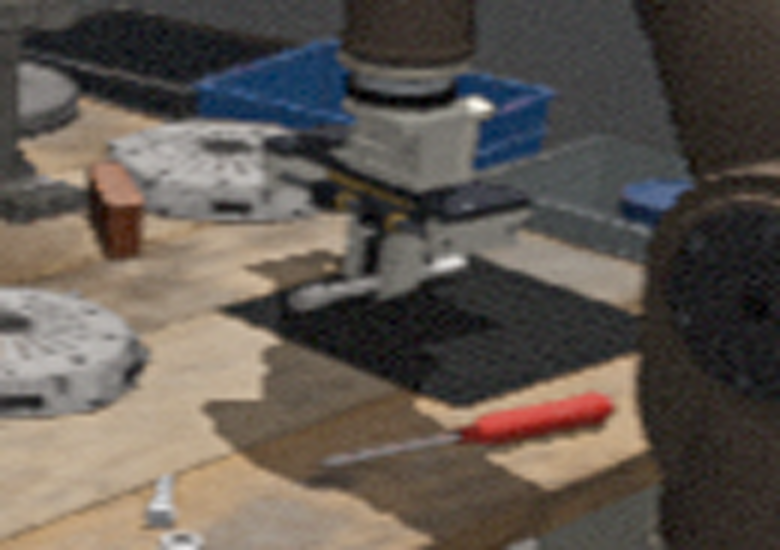

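The bar is held level just above the mat, from (292,300) to (465,262) in the crop. I'll lower it and open.

Request:
move_arm:
  series:
    - {"x":0,"y":0.25,"z":0,"rx":0.002,"ry":0.003,"rz":0.004}
    - {"x":0,"y":0,"z":0,"rx":0,"ry":0,"rz":0}

```text
clock: 7.12
position: [0.5021, -0.296, 0.0248]
ee_rot: [-1.567, 0.137, -0.138]
force: [-1.0, 0.5, -1.6]
width: 0.188
```

Request:
move_arm:
  series:
    - {"x":0,"y":0,"z":0,"rx":0,"ry":0,"rz":0}
    - {"x":0,"y":0,"z":0,"rx":0,"ry":0,"rz":0}
  jaw: 3

```text
clock: 7.38
position: [0.5025, -0.2965, 0.0254]
ee_rot: [-1.567, 0.137, -0.14]
force: [-0.7, -0.8, -0.0]
width: 0.315
```

```bash
python3 plan.py .50 -.295 .17 -10 4
```

```text
at [ 0.5025 -0.2965  0.0254] F [-0.7 -0.8 -0. ] w 28.9 t 7.375
dist 0.14463389076316746 turn [ 0.0008 -0.0015  0.0017]
[{"x": -0.06, "y": -3.62, "z": 0.02, "rx": 0.0, "ry": -0.0, "rz": 0.0}, {"x": -0.06, "y": -3.62, "z": 0.02, "rx": 0.0, "ry": -0.0, "rz": 0.0}, {"x": -0.06, "y": -3.62, "z": 0.03, "rx": 0.0, "ry": -0.0, "rz": 0.0}, {"x": -0.07, "y": -3.62, "z": 0.03, "rx": 0.0, "ry": -0.0, "rz": 0.0}]
```

Request:
move_arm:
  series:
    - {"x":0,"y":-3,"z":0,"rx":0,"ry":0,"rz":0}
    - {"x":0,"y":-4,"z":0,"rx":0,"ry":0,"rz":0}
    - {"x":0,"y":-4,"z":0,"rx":0,"ry":0,"rz":0}
    - {"x":0,"y":-4,"z":0,"rx":0,"ry":0,"rz":0}
    - {"x":-1,"y":0,"z":5,"rx":0,"ry":0,"rz":0}
    - {"x":-1,"y":0,"z":5,"rx":0,"ry":0,"rz":0}
    - {"x":-1,"y":0,"z":5,"rx":0,"ry":0,"rz":0}
    - {"x":0,"y":0,"z":0,"rx":0,"ry":0,"rz":0}
  jaw: 6

```text
clock: 8.38
position: [0.4999, -0.1407, 0.1819]
ee_rot: [-1.567, 0.135, -0.145]
force: [0.4, -0.8, 0.8]
width: 0.651
```

```bash
python3 - <<'E'
from h import *
a=arm.get_image("top");b=arm.get_image("scene")
cv2.imwrite("pics/top6.png",a);cv2.imwrite("pics/scene6.png",b)
cv2.imwrite("pics/t6.png",cv2.resize(a[170:260,235:325],None,fx=6.6,fy=6.6,interpolation=cv2.INTER_CUBIC))
cv2.imwrite("pics/s6.png",cv2.resize(b[195:260,255:345],None,fx=8,fy=8,interpolation=cv2.INTER_CUBIC))
cv2.imwrite("pics/u6.png",cv2.resize(a[160:280,320:520],None,fx=4,fy=4,interpolation=cv2.INTER_CUBIC))
E
python3 plan.py .517 .282 .17 -8 11
```

```text
at [ 0.4998 -0.1452  0.1823] F [-0.1 -0.1 -0. ] w 59.6 t 8.475
dist 0.427693959697199 turn [ 0.0031 -0.0444  0.0078]
[{"x": -0.56, "y": 0.1, "z": 3.85, "rx": 0.0, "ry": -0.004, "rz": 0.001}, {"x": -0.54, "y": 0.1, "z": 3.85, "rx": 0.0, "ry": -0.004, "rz": 0.001}, {"x": -0.53, "y": 0.1, "z": 3.85, "rx": 0.0, "ry": -0.004, "rz": 0.001}, {"x": -0.51, "y": 0.1, "z": 3.85, "rx": 0.0, "ry": -0.004, "rz": 0.001}, {"x": -0.5, "y": 0.1, "z": 3.86, "rx": 0.0, "ry": -0.004, "rz": 0.001}, {"x": -0.48, "y": 0.1, "z": 3.86, "rx": 0.0, "ry": -0.004, "rz": 0.001}, {"x": -0.46, "y": 0.11, "z": 3.86, "rx": 0.0, "ry": -0.004, "rz": 0.001}, {"x": -0.45, "y": 0.11, "z": 3.86, "rx": 0.0, "ry": -0.004, "rz": 0.001}, {"x": -0.43, "y": 0.11, "z": 3.86, "rx": 0.0, "ry": -0.004, "rz": 0.001}, {"x": -0.42, "y": 0.11, "z": 3.86, "rx": 0.0, "ry": -0.004, "rz": 0.001}, {"x": -0.4, "y": 0.11, "z": 3.87, "rx": 0.0, "ry": -0.004, "rz": 0.001}]
```

View pics/t6.png

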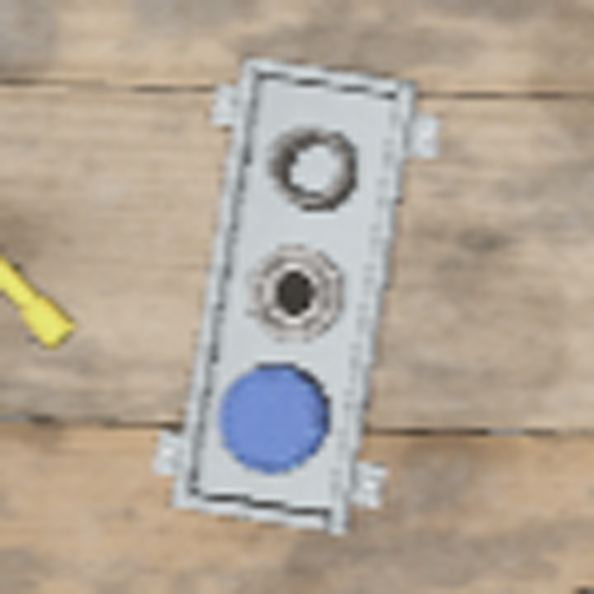

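View pics/s6.png

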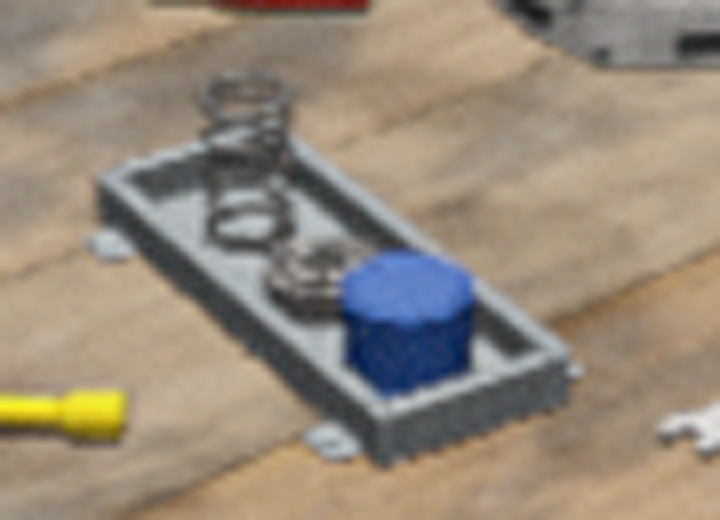

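View pics/u6.png

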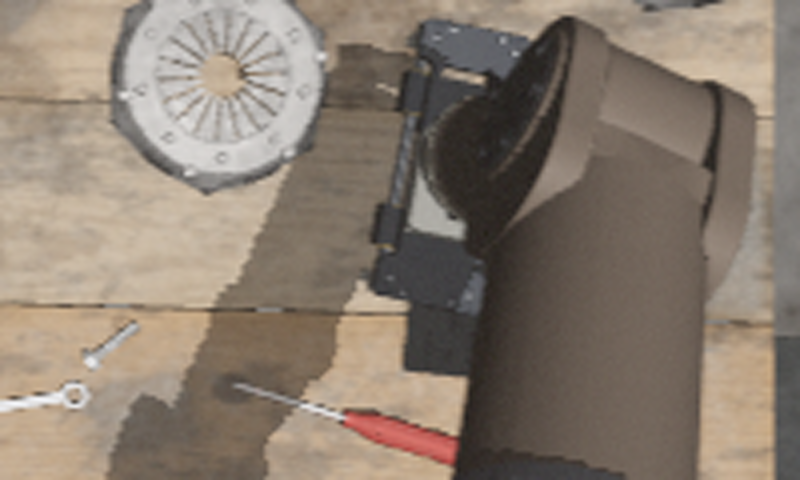

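The bar is out and nothing else moved. In the top crop the bearing centre is at (297,293), the tin at (276,418) and the spring at (314,169). In the scene crop the spring's top ring is at (247,93) and the tin top at (407,288). Now I'll cross-check the two views.

Run:
```python
from h import *
f=lambda x,y,s,ox,oy:((x+.5)/s-.5+ox,(y+.5)/s-.5+oy)
print("spring top",onz("top",*f(314,169,6.6,235,170),.072),"scene",onz("scene",*f(247,93,8,255,195),.071), onz("scene",*f(249,226,8,255,195),.006))
print("tin", onz("top",*f(276,418,6.6,235,170),.042),onz("scene",*f(407,288,8,255,195),.042))
print("bearing",onz("top",*f(296,293,6.6,235,170),.022),onz("scene",*f(322,270,8,255,195),.022))
```

```text
spring top [0.51702604 0.28227825] scene [0.51338042 0.2852229 ] [0.5176645  0.28341243]
tin [0.39520315 0.30011814] [0.38807803 0.30432379]
bearing [0.45724488 0.2941663 ] [0.4474986  0.29969955]
```

Request:
move_arm:
  series:
    - {"x":-0.5,"y":0.1,"z":3,"rx":0,"ry":-0.004,"rz":0.001}
    - {"x":-0.6,"y":0.1,"z":4.5,"rx":0,"ry":-0.004,"rz":0.001}
    - {"x":-0.6,"y":0.1,"z":4.5,"rx":0,"ry":-0.004,"rz":0.001}
    - {"x":-0.6,"y":0.1,"z":4.5,"rx":0,"ry":-0.004,"rz":0.001}
    - {"x":-0.6,"y":0.1,"z":4.5,"rx":0,"ry":-0.004,"rz":0.001}
    - {"x":-0.5,"y":0.1,"z":4.5,"rx":0,"ry":-0.004,"rz":0.001}
    - {"x":-0.5,"y":0.1,"z":4.5,"rx":0,"ry":-0.004,"rz":0.001}
    - {"x":-0.5,"y":0.1,"z":4.5,"rx":0,"ry":-0.004,"rz":0.001}
    - {"x":-0.5,"y":0.1,"z":4,"rx":0,"ry":-0.004,"rz":0.001}
    - {"x":-0.4,"y":0.1,"z":3,"rx":0,"ry":-0.004,"rz":0.001}
    - {"x":0,"y":0,"z":0,"rx":0,"ry":0,"rz":0}

```text
clock: 9.85
position: [0.533, 0.263, 0.1706]
ee_rot: [-1.577, 0.134, -0.146]
force: [-0.2, -0.8, 0.1]
width: 0.655
```

```bash
python3 plan.py .517 .283 .11 -8 3
```

```text
at [0.533  0.263  0.1706] F [-0.2 -0.8  0.1] w 60.1 t 9.85
dist 0.06576776331499579 turn [ 0.0097 -0.038   0.0085]
[{"x": -0.66, "y": 2.01, "z": 0.58, "rx": 0.003, "ry": -0.013, "rz": 0.003}, {"x": -0.65, "y": 2.01, "z": 0.58, "rx": 0.003, "ry": -0.013, "rz": 0.003}, {"x": -0.63, "y": 2.02, "z": 0.58, "rx": 0.003, "ry": -0.013, "rz": 0.003}]
```

Request:
move_arm:
  series:
    - {"x":-0.66,"y":2.0,"z":0.6,"rx":0.003,"ry":-0.013,"rz":0.003}
    - {"x":-0.65,"y":2.0,"z":0.6,"rx":0.003,"ry":-0.013,"rz":0.003}
    - {"x":-0.65,"y":2.0,"z":0.6,"rx":0.003,"ry":-0.013,"rz":0.003}
    - {"x":0,"y":0,"z":0,"rx":0,"ry":0,"rz":0}

```text
clock: 10.35
position: [0.5222, 0.2743, 0.1096]
ee_rot: [-1.571, 0.115, -0.12]
force: [-0.5, -0.3, 0.3]
width: 0.656
```

```bash
python3 plan.py .517 .283 .055 -8 3
```

```text
at [0.5222 0.2743 0.1096] F [-0.5 -0.3  0.3] w 60.2 t 10.35
dist 0.05551660504403885 turn [ 0.0035 -0.0102  0.0035]
[{"x": -0.22, "y": 1.82, "z": 0.27, "rx": 0.001, "ry": -0.003, "rz": 0.001}, {"x": -0.22, "y": 1.82, "z": 0.27, "rx": 0.001, "ry": -0.003, "rz": 0.001}, {"x": -0.22, "y": 1.82, "z": 0.26, "rx": 0.001, "ry": -0.003, "rz": 0.001}]
```

Request:
move_arm:
  series:
    - {"x":-0.5,"y":0.5,"z":0.8,"rx":0.003,"ry":-0.01,"rz":0.003}
    - {"x":-0.05,"y":1.6,"z":0.05,"rx":0,"ry":0,"rz":0}
    - {"x":0,"y":1.8,"z":0,"rx":0,"ry":0,"rz":0}
    - {"x":0,"y":1.5,"z":0,"rx":0,"ry":0,"rz":0}
    - {"x":0,"y":0,"z":0,"rx":0,"ry":0,"rz":0}

```text
clock: 10.98
position: [0.5203, 0.2813, 0.0533]
ee_rot: [-1.568, 0.111, -0.115]
force: [-0.6, 0.2, 0.4]
width: 0.655
```

```bash
python3 plan.py .517 .283 .055 -8 1
```

```text
at [0.5203 0.2813 0.0533] F [-0.6  0.2  0.4] w 60.1 t 10.975
dist 0.004076001576445347 turn [ 0.0003 -0.0039  0.0027]
[{"x": -0.35, "y": -0.17, "z": 0.12, "rx": 0.0, "ry": -0.004, "rz": 0.003}]
```

Request:
move_arm:
  series:
    - {"x":-0.35,"y":-0.1,"z":0.13,"rx":0,"ry":-0.004,"rz":0.003}
    - {"x":0,"y":0,"z":0,"rx":0,"ry":0,"rz":0}

```text
clock: 11.22
position: [0.5171, 0.2834, 0.0546]
ee_rot: [-1.568, 0.109, -0.109]
force: [-0.3, -0.2, 0.5]
width: 0.652
```

```bash
python3 plan.py .517 .283 .055 -8 1
python3 - <<'E'
from h import *
b=arm.get_image("scene")
cv2.imwrite("pics/s7.png",cv2.resize(b[175:260,245:345],None,fx=7,fy=7,interpolation=cv2.INTER_CUBIC))
E
```

```text
at [0.5171 0.2834 0.0546] F [-0.3 -0.2  0.5] w 59.8 t 11.225
dist 0.0005251346781183099 turn [ 0.0001  0.0004 -0.0002]
[{"x": -0.01, "y": -0.04, "z": -0.04, "rx": 0.0, "ry": 0.0, "rz": -0.0}]
```

View pics/s7.png

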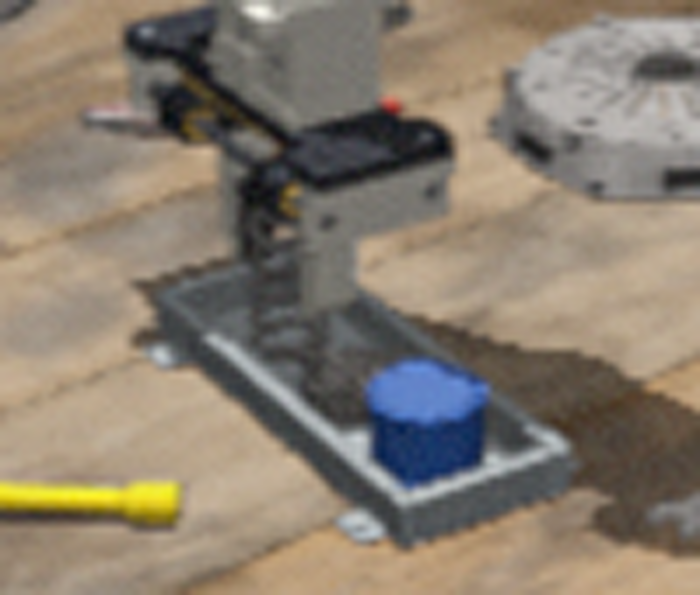

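The spring is standing between the two fingers at about (275,290). I'll close on it.

Request:
move_arm:
  series:
    - {"x":0,"y":0,"z":0,"rx":0,"ry":0,"rz":0}
    - {"x":0,"y":0,"z":0,"rx":0,"ry":0,"rz":0}
    - {"x":0,"y":0,"z":0,"rx":0,"ry":0,"rz":0}
    - {"x":0,"y":0,"z":0,"rx":0,"ry":0,"rz":0}
    - {"x":0,"y":0,"z":0,"rx":0,"ry":0,"rz":0}
  jaw: 0
  newtons: 25

```text
clock: 11.9
position: [0.5178, 0.2835, 0.0555]
ee_rot: [-1.567, 0.108, -0.111]
force: [-0.2, -0.1, -0.3]
width: 0.419
```

Request:
move_arm:
  series:
    - {"x":0,"y":-1.5,"z":0,"rx":0,"ry":0,"rz":0}
    - {"x":0,"y":-3,"z":0,"rx":0,"ry":0,"rz":0}
    - {"x":0,"y":-4,"z":0,"rx":0,"ry":0,"rz":0}
    - {"x":0,"y":-4,"z":0,"rx":0,"ry":0,"rz":0}
    - {"x":0,"y":-2,"z":0,"rx":0,"ry":0,"rz":0}
    - {"x":0,"y":0,"z":0,"rx":0,"ry":0,"rz":0}

```text
clock: 12.65
position: [0.5176, 0.2826, 0.2092]
ee_rot: [-1.567, 0.109, -0.112]
force: [-0.6, 0.7, -1.2]
width: 0.416
```

```bash
python3 plan.py .40 -.245 .17 -8 11
```

```text
at [0.5176 0.2826 0.2092] F [-0.6  0.7 -1.2] w 38.2 t 12.65
dist 0.5419575104771928 turn [-0.0015 -0.0011  0.0021]
[{"x": -0.39, "y": 0.35, "z": -4.9, "rx": -0.0, "ry": -0.0, "rz": 0.0}, {"x": -0.39, "y": 0.35, "z": -4.9, "rx": -0.0, "ry": -0.0, "rz": 0.0}, {"x": -0.39, "y": 0.35, "z": -4.9, "rx": -0.0, "ry": -0.0, "rz": 0.0}, {"x": -0.39, "y": 0.35, "z": -4.9, "rx": -0.0, "ry": -0.0, "rz": 0.0}, {"x": -0.39, "y": 0.35, "z": -4.9, "rx": -0.0, "ry": -0.0, "rz": 0.0}, {"x": -0.39, "y": 0.35, "z": -4.9, "rx": -0.0, "ry": -0.0, "rz": 0.0}, {"x": -0.39, "y": 0.35, "z": -4.9, "rx": -0.0, "ry": -0.0, "rz": 0.0}, {"x": -0.39, "y": 0.35, "z": -4.9, "rx": -0.0, "ry": -0.0, "rz": 0.0}, {"x": -0.39, "y": 0.35, "z": -4.9, "rx": -0.0, "ry": -0.0, "rz": 0.0}, {"x": -0.39, "y": 0.35, "z": -4.9, "rx": -0.0, "ry": -0.0, "rz": 0.0}, {"x": -0.39, "y": 0.36, "z": -4.9, "rx": -0.0, "ry": -0.0, "rz": 0.0}]
```

Request:
move_arm:
  series:
    - {"x":-0.3,"y":0.2,"z":-2.5,"rx":0,"ry":0,"rz":0}
    - {"x":-0.4,"y":0.3,"z":-4,"rx":0,"ry":0,"rz":0}
    - {"x":-0.4,"y":0.3,"z":-4.8,"rx":0,"ry":0,"rz":0}
    - {"x":-0.4,"y":0.3,"z":-4.8,"rx":0,"ry":0,"rz":0}
    - {"x":-0.4,"y":0.3,"z":-4.8,"rx":0,"ry":0,"rz":0}
    - {"x":-0.4,"y":0.3,"z":-4.8,"rx":0,"ry":0,"rz":0}
    - {"x":-0.4,"y":0.3,"z":-4.8,"rx":0,"ry":0,"rz":0}
    - {"x":-0.4,"y":0.3,"z":-4.8,"rx":0,"ry":0,"rz":0}
    - {"x":-0.4,"y":0.3,"z":-4.8,"rx":0,"ry":0,"rz":0}
    - {"x":-0.4,"y":0.3,"z":-3,"rx":0,"ry":0,"rz":0}

```text
clock: 13.9
position: [0.4113, -0.1494, 0.1735]
ee_rot: [-1.569, 0.11, -0.103]
force: [0.4, -0.2, -2.1]
width: 0.411
```

```bash
python3 plan.py .40 -.245 .12 -8 4
```

```text
at [ 0.4113 -0.1494  0.1735] F [ 0.4 -0.2 -2.1] w 37.7 t 13.9
dist 0.11014868543001212 turn [ 0.0011  0.0042 -0.0043]
[{"x": 0.05, "y": 1.34, "z": -2.4, "rx": 0.0, "ry": 0.001, "rz": -0.001}, {"x": 0.05, "y": 1.34, "z": -2.41, "rx": 0.0, "ry": 0.001, "rz": -0.001}, {"x": 0.05, "y": 1.34, "z": -2.41, "rx": 0.0, "ry": 0.001, "rz": -0.001}, {"x": 0.05, "y": 1.34, "z": -2.41, "rx": 0.0, "ry": 0.001, "rz": -0.001}]
```

Request:
move_arm:
  series:
    - {"x":0.05,"y":1.3,"z":-2.4,"rx":0,"ry":0.001,"rz":-0.001}
    - {"x":0.05,"y":1.3,"z":-2.4,"rx":0,"ry":0.001,"rz":-0.001}
    - {"x":0.05,"y":1.3,"z":-2.4,"rx":0,"ry":0.001,"rz":-0.001}
    - {"x":0.05,"y":1.3,"z":-2.0,"rx":0,"ry":0.001,"rz":-0.001}
    - {"x":0,"y":0,"z":0,"rx":0,"ry":0,"rz":0}

```text
clock: 14.52
position: [0.3957, -0.2453, 0.1174]
ee_rot: [-1.569, 0.118, -0.11]
force: [-0.2, -0.4, -0.9]
width: 0.418
```

```bash
python3 plan.py .40 -.245 .057 -8 4
```

```text
at [ 0.3957 -0.2453  0.1174] F [-0.2 -0.4 -0.9] w 38.4 t 14.525
dist 0.06058533920659958 turn [ 0.0014 -0.0056 -0.0052]
[{"x": 0.11, "y": 1.51, "z": 0.02, "rx": 0.0, "ry": -0.001, "rz": -0.001}, {"x": 0.11, "y": 1.51, "z": 0.02, "rx": 0.0, "ry": -0.001, "rz": -0.001}, {"x": 0.11, "y": 1.51, "z": 0.02, "rx": 0.0, "ry": -0.001, "rz": -0.001}, {"x": 0.11, "y": 1.51, "z": 0.02, "rx": 0.0, "ry": -0.001, "rz": -0.001}]
```

Request:
move_arm:
  series:
    - {"x":0.1,"y":1.5,"z":0,"rx":0,"ry":-0.001,"rz":-0.001}
    - {"x":0.1,"y":1.5,"z":0,"rx":0,"ry":-0.001,"rz":-0.001}
    - {"x":0.1,"y":1.5,"z":0,"rx":0,"ry":-0.001,"rz":-0.001}
    - {"x":0.1,"y":1.4,"z":0,"rx":0,"ry":-0.001,"rz":-0.001}
    - {"x":0,"y":0,"z":0,"rx":0,"ry":0,"rz":0}

```text
clock: 15.15
position: [0.4004, -0.2423, 0.0539]
ee_rot: [-1.568, 0.109, -0.106]
force: [0.3, -0.5, -1.9]
width: 0.418
```

```bash
python3 plan.py .40 -.245 .0548 -8 1
```

```text
at [ 0.4004 -0.2423  0.0539] F [ 0.3 -0.5 -1.9] w 38.3 t 15.15
dist 0.002887458969032125 turn [-0.0003  0.003  -0.0016]
[{"x": 0.0, "y": -0.09, "z": -0.27, "rx": -0.0, "ry": 0.003, "rz": -0.002}]
```

Request:
move_arm:
  series:
    - {"x":0,"y":0.1,"z":0,"rx":0,"ry":0.002,"rz":0}
    - {"x":0,"y":0,"z":0,"rx":0,"ry":0,"rz":0}

```text
clock: 15.4
position: [0.4005, -0.2422, 0.0537]
ee_rot: [-1.567, 0.109, -0.108]
force: [0.7, -0.4, -1.1]
width: 0.418
```

```bash
python3 plan.py .40 -.245 .0548 -8 1
python3 - <<'E'
from h import *
b=arm.get_image("scene")
cv2.imwrite("pics/s8.png",cv2.resize(b[140:230,360:470],None,fx=7,fy=6.5,interpolation=cv2.INTER_CUBIC))
E
```

```text
at [ 0.4005 -0.2422  0.0537] F [ 0.7 -0.4 -1.1] w 38.3 t 15.4
dist 0.0030646811236243092 turn [-0.0012  0.0011 -0.0008]
[{"x": -0.01, "y": -0.11, "z": -0.28, "rx": -0.001, "ry": 0.001, "rz": -0.001}]
```

View pics/s8.png

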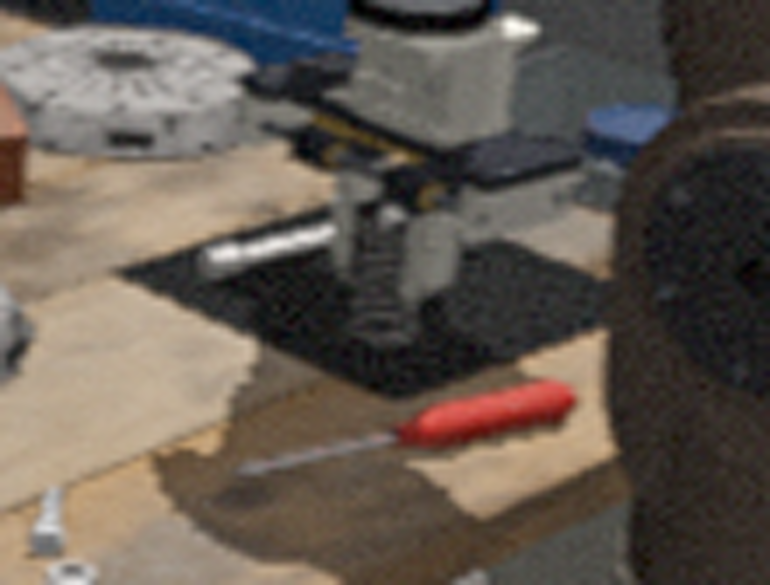

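The spring is upright on the mat, its foot near (385,340). Release.

Request:
move_arm:
  series:
    - {"x":0,"y":0,"z":0,"rx":0,"ry":0,"rz":0}
    - {"x":0,"y":0,"z":0,"rx":0,"ry":0,"rz":0}
    - {"x":0,"y":0,"z":0,"rx":0,"ry":0,"rz":0}
  jaw: 5.6

```text
clock: 15.82
position: [0.401, -0.2418, 0.0534]
ee_rot: [-1.567, 0.108, -0.108]
force: [-0.0, -0.3, 0.4]
width: 0.606
```

```bash
python3 plan.py .40 -.245 .17 -8 4
```

```text
at [ 0.401  -0.2418  0.0534] F [-0.  -0.3  0.4] w 55.6 t 15.825
dist 0.11665867295593256 turn [-0.0011  0.0019 -0.0003]
[{"x": -0.01, "y": -2.92, "z": -0.08, "rx": -0.0, "ry": 0.0, "rz": -0.0}, {"x": -0.01, "y": -2.92, "z": -0.08, "rx": -0.0, "ry": 0.0, "rz": -0.0}, {"x": -0.01, "y": -2.92, "z": -0.08, "rx": -0.0, "ry": 0.0, "rz": -0.0}, {"x": -0.01, "y": -2.92, "z": -0.08, "rx": -0.0, "ry": 0.0, "rz": -0.0}]
```

Request:
move_arm:
  series:
    - {"x":0,"y":-3,"z":0,"rx":0,"ry":0,"rz":0}
    - {"x":0,"y":-4,"z":0,"rx":0,"ry":0,"rz":0}
    - {"x":0,"y":-4,"z":0,"rx":0,"ry":0,"rz":0}
    - {"x":-0.5,"y":-1,"z":3,"rx":0,"ry":0,"rz":0}
    - {"x":-0.7,"y":0,"z":4.8,"rx":0,"ry":0,"rz":0}
    - {"x":-0.7,"y":0,"z":4.8,"rx":0,"ry":0,"rz":0}
    - {"x":-0.7,"y":0,"z":4.8,"rx":0,"ry":0,"rz":0}
    - {"x":-0.7,"y":0,"z":4.8,"rx":0,"ry":0,"rz":0}
    - {"x":-0.7,"y":0,"z":4.8,"rx":0,"ry":0,"rz":0}
    - {"x":-0.7,"y":0,"z":4.8,"rx":0,"ry":0,"rz":0}
    - {"x":-0.7,"y":0,"z":4.8,"rx":0,"ry":0,"rz":0}
  jaw: 7

```text
clock: 17.2
position: [0.3995, 0.1359, 0.1782]
ee_rot: [-1.566, 0.111, -0.117]
force: [1.8, -0.3, 0.8]
width: 0.76
```

```bash
python3 plan.py .395 .3005 .12 -8 5
```

```text
at [0.3995 0.1359 0.1782] F [ 1.8 -0.3  0.8] w 69.7 t 17.2
dist 0.17464434831068126 turn [-0.0021 -0.0058  0.004 ]
[{"x": -0.57, "y": 1.17, "z": 3.24, "rx": -0.0, "ry": -0.001, "rz": 0.001}, {"x": -0.57, "y": 1.17, "z": 3.24, "rx": -0.0, "ry": -0.001, "rz": 0.001}, {"x": -0.56, "y": 1.17, "z": 3.24, "rx": -0.0, "ry": -0.001, "rz": 0.001}, {"x": -0.56, "y": 1.17, "z": 3.25, "rx": -0.0, "ry": -0.001, "rz": 0.001}, {"x": -0.55, "y": 1.16, "z": 3.25, "rx": -0.0, "ry": -0.001, "rz": 0.001}]
```

Request:
move_arm:
  series:
    - {"x":-0.57,"y":1.2,"z":3.2,"rx":0,"ry":-0.001,"rz":0.001}
    - {"x":-0.57,"y":1.2,"z":3.2,"rx":0,"ry":-0.001,"rz":0.001}
    - {"x":-0.57,"y":1.2,"z":3.2,"rx":0,"ry":-0.001,"rz":0.001}
    - {"x":-0.57,"y":1.2,"z":3.0,"rx":0,"ry":-0.001,"rz":0.001}
    - {"x":-0.4,"y":1.0,"z":2.5,"rx":0,"ry":-0.001,"rz":0.001}
    - {"x":0,"y":0,"z":0,"rx":0,"ry":0,"rz":0}

```text
clock: 17.95
position: [0.3931, 0.2991, 0.1186]
ee_rot: [-1.564, 0.104, -0.105]
force: [-0.1, -0.2, 0.1]
width: 0.764
```

```bash
python3 plan.py .395 .3005 .08 -8 3
```

```text
at [0.3931 0.2991 0.1186] F [-0.1 -0.2  0.1] w 70.2 t 17.95
dist 0.038648286816497505 turn [-0.004   0.0065 -0.0002]
[{"x": 0.06, "y": 1.29, "z": 0.05, "rx": -0.001, "ry": 0.002, "rz": -0.0}, {"x": 0.06, "y": 1.29, "z": 0.05, "rx": -0.001, "ry": 0.002, "rz": -0.0}, {"x": 0.06, "y": 1.29, "z": 0.05, "rx": -0.001, "ry": 0.002, "rz": -0.0}]
```

Request:
move_arm:
  series:
    - {"x":0.06,"y":1.5,"z":0.05,"rx":-0.001,"ry":0.002,"rz":0}
    - {"x":0.06,"y":1.5,"z":0.05,"rx":-0.001,"ry":0.002,"rz":0}
    - {"x":0.06,"y":1.5,"z":0.05,"rx":-0.001,"ry":0.002,"rz":0}
    - {"x":0,"y":1.5,"z":0,"rx":0,"ry":0,"rz":0}
    - {"x":0,"y":0.5,"z":0,"rx":0,"ry":0,"rz":0}
    - {"x":0,"y":0,"z":0,"rx":0,"ry":0,"rz":0}

```text
clock: 18.7
position: [0.3955, 0.297, 0.0487]
ee_rot: [-1.569, 0.113, -0.112]
force: [-0.3, 0.1, 0.1]
width: 0.765
```

```bash
python3 plan.py .395 .3005 .0455 -8 1
```

```text
at [0.3955 0.297  0.0487] F [-0.3  0.1  0.1] w 70.3 t 18.7
dist 0.004820907957457191 turn [ 0.0013 -0.0038 -0.0007]
[{"x": -0.1, "y": 0.32, "z": 0.34, "rx": 0.001, "ry": -0.004, "rz": -0.001}]
```

Request:
move_arm:
  series:
    - {"x":-0.1,"y":0.32,"z":0.35,"rx":0.001,"ry":-0.004,"rz":0}
    - {"x":0,"y":0,"z":0,"rx":0,"ry":0,"rz":0}

```text
clock: 18.95
position: [0.3954, 0.3012, 0.0459]
ee_rot: [-1.567, 0.109, -0.109]
force: [-0.8, -0.4, 0.5]
width: 0.762
```

```bash
python3 plan.py .395 .3005 .0455 -8 1
python3 - <<'E'
from h import *
b=arm.get_image("scene")
cv2.imwrite("pics/s9.png",cv2.resize(b[175:260,245:345],None,fx=7,fy=7,interpolation=cv2.INTER_CUBIC))
E
```

```text
at [0.3954 0.3012 0.0459] F [-0.8 -0.4  0.5] w 69.9 t 18.95
dist 0.0008955028939044245 turn [-0.0008  0.0005 -0.0001]
[{"x": -0.03, "y": 0.04, "z": -0.07, "rx": -0.001, "ry": 0.0, "rz": -0.0}]
```

View pics/s9.png

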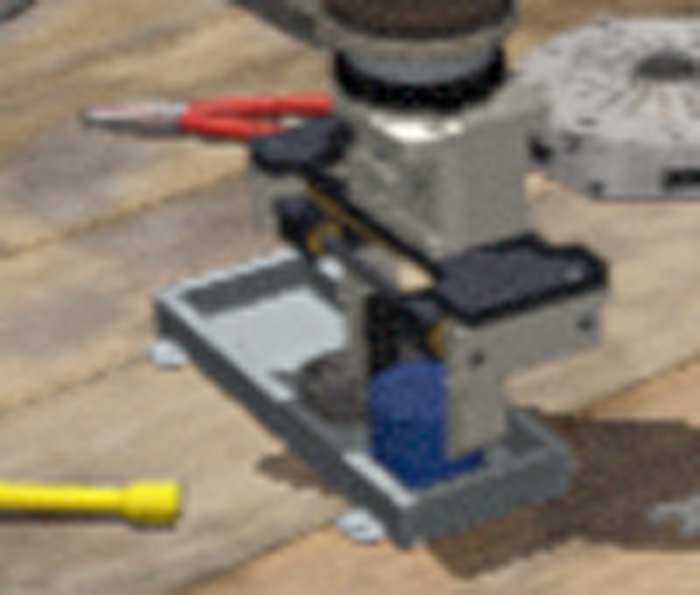

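The fingers straddle the tin, at about (360,320) and (475,440), clear of the rims. I'll close and lift.

Request:
move_arm:
  series:
    - {"x":0,"y":0,"z":0,"rx":0,"ry":0,"rz":0}
    - {"x":0,"y":0,"z":0,"rx":0,"ry":0,"rz":0}
    - {"x":0,"y":0,"z":0,"rx":0,"ry":0,"rz":0}
    - {"x":0,"y":0,"z":0,"rx":0,"ry":0,"rz":0}
    - {"x":0,"y":0,"z":0,"rx":0,"ry":0,"rz":0}
  jaw: 0
  newtons: 30

```text
clock: 19.62
position: [0.3954, 0.3013, 0.0465]
ee_rot: [-1.567, 0.109, -0.109]
force: [-0.1, 0.7, -0.8]
width: 0.566
```

Request:
move_arm:
  series:
    - {"x":0,"y":-1.5,"z":0,"rx":0,"ry":0,"rz":0}
    - {"x":0,"y":-3,"z":0,"rx":0,"ry":0,"rz":0}
    - {"x":0,"y":-4,"z":0,"rx":0,"ry":0,"rz":0}
    - {"x":0,"y":-4,"z":0,"rx":0,"ry":0,"rz":0}
    - {"x":0,"y":-2,"z":0,"rx":0,"ry":0,"rz":0}
    - {"x":0,"y":0,"z":0,"rx":0,"ry":0,"rz":0}

```text
clock: 20.38
position: [0.3951, 0.2996, 0.1996]
ee_rot: [-1.567, 0.11, -0.111]
force: [0.0, -0.8, -3.6]
width: 0.574
```

```bash
python3 plan.py .395 -.34 .17 -8 12
```

```text
at [0.3951 0.2996 0.1996] F [ 0.  -0.8 -3.6] w 52.7 t 20.375
dist 0.6402724913531348 turn [-0.0008 -0.0012  0.0002]
[{"x": 0.75, "y": 0.24, "z": -5.28, "rx": -0.0, "ry": -0.0, "rz": 0.0}, {"x": 0.75, "y": 0.24, "z": -5.28, "rx": -0.0, "ry": -0.0, "rz": 0.0}, {"x": 0.75, "y": 0.24, "z": -5.28, "rx": -0.0, "ry": -0.0, "rz": 0.0}, {"x": 0.75, "y": 0.24, "z": -5.28, "rx": -0.0, "ry": -0.0, "rz": 0.0}, {"x": 0.75, "y": 0.24, "z": -5.28, "rx": -0.0, "ry": -0.0, "rz": 0.0}, {"x": 0.74, "y": 0.24, "z": -5.28, "rx": -0.0, "ry": -0.0, "rz": 0.0}, {"x": 0.74, "y": 0.24, "z": -5.28, "rx": -0.0, "ry": -0.0, "rz": 0.0}, {"x": 0.74, "y": 0.24, "z": -5.28, "rx": -0.0, "ry": -0.0, "rz": 0.0}, {"x": 0.74, "y": 0.25, "z": -5.28, "rx": -0.0, "ry": -0.0, "rz": 0.0}, {"x": 0.74, "y": 0.25, "z": -5.28, "rx": -0.0, "ry": -0.0, "rz": 0.0}, {"x": 0.74, "y": 0.25, "z": -5.28, "rx": -0.0, "ry": -0.0, "rz": 0.0}, {"x": 0.74, "y": 0.25, "z": -5.28, "rx": -0.0, "ry": -0.0, "rz": 0.0}]
```

Request:
move_arm:
  series:
    - {"x":0.4,"y":0.1,"z":-2.5,"rx":0,"ry":0,"rz":0}
    - {"x":0.6,"y":0.1,"z":-4,"rx":0,"ry":0,"rz":0}
    - {"x":0.75,"y":0.2,"z":-4.8,"rx":0,"ry":0,"rz":0}
    - {"x":0.75,"y":0.2,"z":-4.8,"rx":0,"ry":0,"rz":0}
    - {"x":0.75,"y":0.2,"z":-4.8,"rx":0,"ry":0,"rz":0}
    - {"x":0.75,"y":0.2,"z":-4.8,"rx":0,"ry":0,"rz":0}
    - {"x":0.75,"y":0.2,"z":-4.8,"rx":0,"ry":0,"rz":0}
    - {"x":0.75,"y":0.2,"z":-4.8,"rx":0,"ry":0,"rz":0}
    - {"x":0.75,"y":0.2,"z":-4.8,"rx":0,"ry":0,"rz":0}
    - {"x":0.75,"y":0,"z":-4.8,"rx":0,"ry":0,"rz":0}
    - {"x":0.75,"y":0,"z":-4,"rx":0,"ry":0,"rz":0}

```text
clock: 21.75
position: [0.3904, -0.2164, 0.1759]
ee_rot: [-1.571, 0.122, -0.101]
force: [1.4, -0.1, -3.2]
width: 0.571
```

```bash
python3 plan.py .395 -.34 .17 -8 4
```

```text
at [ 0.3904 -0.2164  0.1759] F [ 1.4 -0.1 -3.2] w 52.4 t 21.75
dist 0.12379372150138947 turn [ 0.0041 -0.0024 -0.0128]
[{"x": 0.55, "y": 0.15, "z": -3.04, "rx": 0.001, "ry": -0.001, "rz": -0.003}, {"x": 0.55, "y": 0.15, "z": -3.04, "rx": 0.001, "ry": -0.001, "rz": -0.003}, {"x": 0.55, "y": 0.15, "z": -3.04, "rx": 0.001, "ry": -0.001, "rz": -0.003}, {"x": 0.55, "y": 0.15, "z": -3.04, "rx": 0.001, "ry": -0.001, "rz": -0.003}]
```

Request:
move_arm:
  series:
    - {"x":0.55,"y":0.15,"z":-3,"rx":0.001,"ry":-0.001,"rz":-0.003}
    - {"x":0.55,"y":0.15,"z":-3,"rx":0.001,"ry":-0.001,"rz":-0.003}
    - {"x":0.55,"y":0.15,"z":-3,"rx":0.001,"ry":-0.001,"rz":-0.003}
    - {"x":0.55,"y":0.15,"z":-2.5,"rx":0.001,"ry":-0.001,"rz":-0.003}
    - {"x":0,"y":0,"z":0,"rx":0,"ry":0,"rz":0}

```text
clock: 22.38
position: [0.3858, -0.3413, 0.1652]
ee_rot: [-1.567, 0.125, -0.109]
force: [-0.9, 0.8, -2.2]
width: 0.571
```

```bash
python3 plan.py .395 -.34 .06 -8 5
```

```text
at [ 0.3858 -0.3413  0.1652] F [-0.9  0.8 -2.2] w 52.4 t 22.375
dist 0.10563237174370659 turn [-0.0002 -0.0095 -0.0106]
[{"x": 0.2, "y": 2.1, "z": 0.05, "rx": -0.0, "ry": -0.002, "rz": -0.002}, {"x": 0.2, "y": 2.1, "z": 0.05, "rx": -0.0, "ry": -0.002, "rz": -0.002}, {"x": 0.19, "y": 2.1, "z": 0.05, "rx": -0.0, "ry": -0.002, "rz": -0.002}, {"x": 0.19, "y": 2.1, "z": 0.05, "rx": -0.0, "ry": -0.002, "rz": -0.002}, {"x": 0.18, "y": 2.1, "z": 0.05, "rx": -0.0, "ry": -0.002, "rz": -0.002}]
```

Request:
move_arm:
  series:
    - {"x":0.2,"y":2.1,"z":0.05,"rx":0,"ry":-0.002,"rz":-0.002}
    - {"x":0.2,"y":2.1,"z":0.05,"rx":0,"ry":-0.002,"rz":-0.002}
    - {"x":0.2,"y":2.1,"z":0.05,"rx":0,"ry":-0.002,"rz":-0.002}
    - {"x":0.2,"y":2.1,"z":0.05,"rx":0,"ry":-0.002,"rz":-0.002}
    - {"x":0.2,"y":1.8,"z":0.05,"rx":0,"ry":-0.002,"rz":-0.002}
    - {"x":0,"y":0,"z":0,"rx":0,"ry":0,"rz":0}

```text
clock: 23.12
position: [0.3884, -0.3344, 0.0569]
ee_rot: [-1.561, 0.118, -0.103]
force: [-0.3, 0.1, -3.0]
width: 0.569
```

```bash
python3 plan.py .395 -.34 .0465 -8 1
```

```text
at [ 0.3884 -0.3344  0.0569] F [-0.3  0.1 -3. ] w 52.3 t 23.125
dist 0.013540641814026814 turn [-0.0058 -0.0009 -0.0102]
[{"x": 0.75, "y": 1.03, "z": -0.47, "rx": -0.006, "ry": -0.001, "rz": -0.01}]
```

Request:
move_arm:
  series:
    - {"x":0.3,"y":0.6,"z":-0.3,"rx":-0.003,"ry":0,"rz":-0.008}
    - {"x":0.1,"y":0.35,"z":0,"rx":-0.003,"ry":0,"rz":-0.003}
    - {"x":0,"y":0,"z":0,"rx":0,"ry":0,"rz":0}

```text
clock: 23.5
position: [0.3918, -0.338, 0.0479]
ee_rot: [-1.569, 0.109, -0.112]
force: [1.0, 0.2, -2.2]
width: 0.565
```

```bash
python3 plan.py .395 -.34 .0455 -8 1
```

```text
at [ 0.3918 -0.338   0.0479] F [ 1.   0.2 -2.2] w 51.9 t 23.5
dist 0.004427657915300483 turn [ 0.001  -0.001   0.0022]
[{"x": 0.34, "y": 0.24, "z": -0.15, "rx": 0.001, "ry": -0.001, "rz": 0.002}]
```

Request:
move_arm:
  series:
    - {"x":0,"y":0.22,"z":0,"rx":0.001,"ry":0,"rz":0.002}
    - {"x":0,"y":0,"z":0,"rx":0,"ry":0,"rz":0}

```text
clock: 23.75
position: [0.3922, -0.3382, 0.0461]
ee_rot: [-1.568, 0.11, -0.111]
force: [-0.6, -0.5, -2.4]
width: 0.567
```

```bash
python3 plan.py .395 -.34 .0455 -8 1
```

```text
at [ 0.3922 -0.3382  0.0461] F [-0.6 -0.5 -2.4] w 52.1 t 23.75
dist 0.0034068415576694114 turn [ 0.0001 -0.0009  0.001 ]
[{"x": 0.3, "y": 0.06, "z": -0.14, "rx": 0.0, "ry": -0.001, "rz": 0.001}]
```

Request:
move_arm:
  series:
    - {"x":0,"y":0.12,"z":0,"rx":0,"ry":0,"rz":0}
    - {"x":0,"y":0,"z":0,"rx":0,"ry":0,"rz":0}

```text
clock: 24.0
position: [0.3924, -0.3385, 0.0455]
ee_rot: [-1.568, 0.109, -0.112]
force: [0.2, 0.1, -2.8]
width: 0.571
```

Request:
move_arm:
  series:
    - {"x":0,"y":0,"z":0,"rx":0,"ry":0,"rz":0}
    - {"x":0,"y":0,"z":0,"rx":0,"ry":0,"rz":0}
    - {"x":0,"y":0,"z":0,"rx":0,"ry":0,"rz":0}
  jaw: 6.8

```text
clock: 24.38
position: [0.3928, -0.3389, 0.0459]
ee_rot: [-1.569, 0.108, -0.113]
force: [-0.2, 0.4, -0.6]
width: 0.739
```

Request:
move_arm:
  series:
    - {"x":0,"y":-3,"z":0,"rx":0,"ry":0,"rz":0}
    - {"x":0,"y":-4,"z":0,"rx":0,"ry":0,"rz":0}
    - {"x":0,"y":-4,"z":0,"rx":0,"ry":0,"rz":0}
    - {"x":0,"y":-3,"z":3,"rx":0,"ry":0,"rz":0}
    - {"x":0.4,"y":0,"z":4.8,"rx":0,"ry":0,"rz":0}
    - {"x":0.4,"y":0,"z":4.8,"rx":0,"ry":0,"rz":0}
    - {"x":0,"y":0,"z":4.8,"rx":0,"ry":0,"rz":0}
    - {"x":0,"y":0,"z":4.8,"rx":0,"ry":0,"rz":0}
    - {"x":0,"y":0,"z":4.8,"rx":0,"ry":0,"rz":0}
    - {"x":0,"y":0,"z":0,"rx":0,"ry":0,"rz":0}

```text
clock: 25.62
position: [0.4408, -0.0657, 0.1908]
ee_rot: [-1.569, 0.107, -0.117]
force: [0.2, -0.9, 0.6]
width: 0.744
```

```bash
python3 - <<'E'
from h import *
a=arm.get_image("top");b=arm.get_image("scene")
cv2.imwrite("pics/top10.png",a);cv2.imwrite("pics/scene10.png",b)
cv2.imwrite("pics/t10.png",cv2.resize(a[160:260,235:325],None,fx=6,fy=6,interpolation=cv2.INTER_CUBIC))
cv2.imwrite("pics/s10.png",cv2.resize(b[140:230,360:470],None,fx=7,fy=6.5,interpolation=cv2.INTER_CUBIC))
cv2.imwrite("pics/u10.png",cv2.resize(a[160:280,340:520],None,fx=4,fy=4,interpolation=cv2.INTER_CUBIC))
E
python3 plan.py .457 .294 .17 -8 8
```

```text
at [ 0.4404 -0.0692  0.191 ] F [-0.1 -0.5  0.2] w 67.8 t 25.725
dist 0.3641578373860471 turn [ 0.0018 -0.0083  0.007 ]
[{"x": -0.47, "y": 0.25, "z": 4.52, "rx": 0.0, "ry": -0.001, "rz": 0.001}, {"x": -0.46, "y": 0.25, "z": 4.52, "rx": 0.0, "ry": -0.001, "rz": 0.001}, {"x": -0.46, "y": 0.25, "z": 4.52, "rx": 0.0, "ry": -0.001, "rz": 0.001}, {"x": -0.45, "y": 0.26, "z": 4.52, "rx": 0.0, "ry": -0.001, "rz": 0.001}, {"x": -0.45, "y": 0.26, "z": 4.52, "rx": 0.0, "ry": -0.001, "rz": 0.001}, {"x": -0.44, "y": 0.26, "z": 4.52, "rx": 0.0, "ry": -0.001, "rz": 0.001}, {"x": -0.44, "y": 0.26, "z": 4.52, "rx": 0.0, "ry": -0.001, "rz": 0.001}, {"x": -0.43, "y": 0.26, "z": 4.52, "rx": 0.0, "ry": -0.001, "rz": 0.001}]
```

View pics/s10.png

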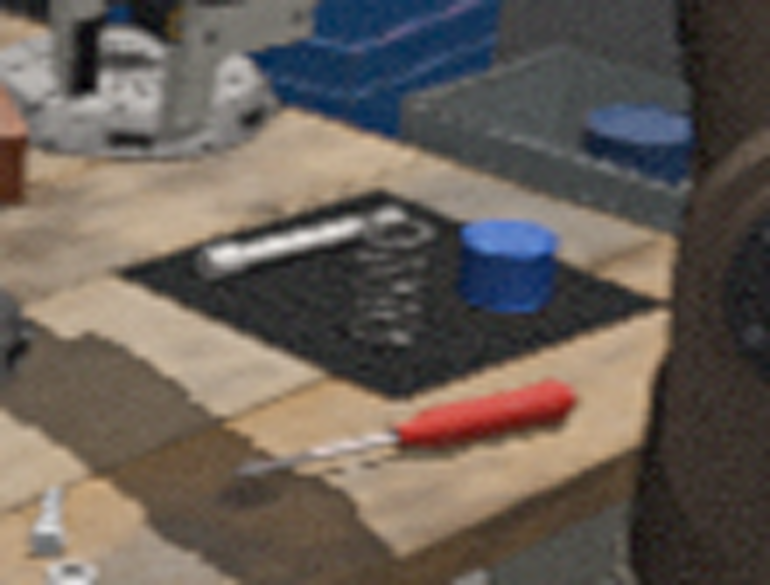

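View pics/u10.png

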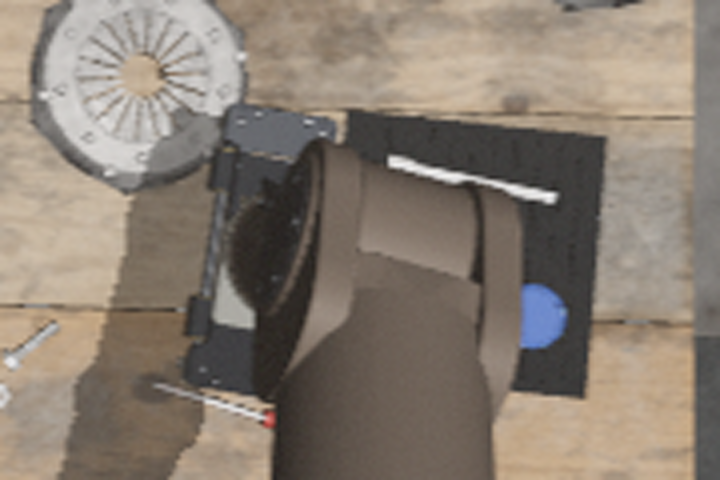

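View pics/t10.png

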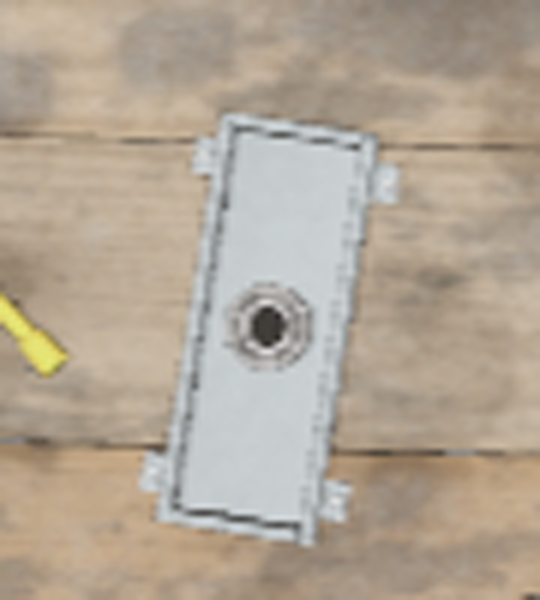

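The bar, the upright spring and the upright tin are on the mat, and the bearing is free at (269,326) in the top crop. On to the bearing.

Request:
move_arm:
  series:
    - {"x":-0.3,"y":0.25,"z":3,"rx":0,"ry":-0.001,"rz":0.001}
    - {"x":-0.46,"y":0.25,"z":4.5,"rx":0,"ry":-0.001,"rz":0.001}
    - {"x":-0.5,"y":0.25,"z":4.8,"rx":0,"ry":-0.001,"rz":0.001}
    - {"x":-0.5,"y":0.25,"z":4.8,"rx":0,"ry":-0.001,"rz":0.001}
    - {"x":-0.5,"y":0.25,"z":4.8,"rx":0,"ry":-0.001,"rz":0.001}
    - {"x":-0.5,"y":0.25,"z":4.8,"rx":0,"ry":-0.001,"rz":0.001}
    - {"x":-0.5,"y":0.25,"z":4.5,"rx":0,"ry":-0.001,"rz":0.001}
    - {"x":-0.5,"y":0.25,"z":3,"rx":0,"ry":-0.001,"rz":0.001}
    - {"x":0,"y":0,"z":0,"rx":0,"ry":0,"rz":0}

```text
clock: 26.85
position: [0.4632, 0.2689, 0.1703]
ee_rot: [-1.571, 0.128, -0.136]
force: [-0.6, -1.1, -0.5]
width: 0.744
```

```bash
python3 -c "
from h import *
print(onz('top',279.4,213.9,.022))"; python3 plan.py .457 .294 .08 -8 4
```

```text
[0.45747372 0.29425398]
at [0.4632 0.2689 0.1703] F [-0.6 -1.1 -0.5] w 68.3 t 26.85
dist 0.09390543010409612 turn [ 0.004  -0.0284  0.0052]
[{"x": -0.27, "y": 2.25, "z": 0.6, "rx": 0.001, "ry": -0.007, "rz": 0.001}, {"x": -0.26, "y": 2.25, "z": 0.6, "rx": 0.001, "ry": -0.007, "rz": 0.001}, {"x": -0.25, "y": 2.25, "z": 0.6, "rx": 0.001, "ry": -0.007, "rz": 0.001}, {"x": -0.25, "y": 2.26, "z": 0.6, "rx": 0.001, "ry": -0.007, "rz": 0.001}]
```

Request:
move_arm:
  series:
    - {"x":-0.27,"y":2.2,"z":0.6,"rx":0.001,"ry":-0.007,"rz":0.001}
    - {"x":-0.26,"y":2.2,"z":0.6,"rx":0.001,"ry":-0.007,"rz":0.001}
    - {"x":-0.25,"y":2.2,"z":0.6,"rx":0.001,"ry":-0.007,"rz":0.001}
    - {"x":-0.25,"y":2.2,"z":0.6,"rx":0.001,"ry":-0.007,"rz":0.001}
    - {"x":0,"y":0,"z":0,"rx":0,"ry":0,"rz":0}

```text
clock: 27.48
position: [0.463, 0.2829, 0.0811]
ee_rot: [-1.571, 0.117, -0.125]
force: [0.4, -0.7, 0.0]
width: 0.742
```

```bash
python3 plan.py .457 .294 .026 -8 4
```

```text
at [0.463  0.2829 0.0811] F [ 0.4 -0.7  0. ] w 68.1 t 27.475
dist 0.056491072315730036 turn [ 0.0027 -0.0145  0.0051]
[{"x": -0.2, "y": 1.38, "z": 0.25, "rx": 0.001, "ry": -0.004, "rz": 0.001}, {"x": -0.2, "y": 1.38, "z": 0.25, "rx": 0.001, "ry": -0.004, "rz": 0.001}, {"x": -0.19, "y": 1.38, "z": 0.25, "rx": 0.001, "ry": -0.004, "rz": 0.001}, {"x": -0.19, "y": 1.38, "z": 0.25, "rx": 0.001, "ry": -0.004, "rz": 0.001}]
```

Request:
move_arm:
  series:
    - {"x":-0.6,"y":0.5,"z":1.0,"rx":0.003,"ry":-0.014,"rz":0.005}
    - {"x":-0.1,"y":1.4,"z":0.1,"rx":0,"ry":0,"rz":0}
    - {"x":0,"y":1.4,"z":0,"rx":0,"ry":0,"rz":0}
    - {"x":0,"y":1,"z":0,"rx":0,"ry":0,"rz":0}
    - {"x":0,"y":0,"z":0,"rx":0,"ry":0,"rz":0}

```text
clock: 28.1
position: [0.4595, 0.2937, 0.0371]
ee_rot: [-1.567, 0.11, -0.114]
force: [0.1, 0.6, -0.5]
width: 0.739
```

```bash
python3 plan.py .457 .294 .026 -8 1
```

```text
at [0.4595 0.2937 0.0371] F [ 0.1  0.6 -0.5] w 67.8 t 28.1
dist 0.011345036061294726 turn [-0.0015 -0.0028  0.002 ]
[{"x": -0.25, "y": 1.11, "z": -0.0, "rx": -0.002, "ry": -0.003, "rz": 0.002}]
```

Request:
move_arm:
  series:
    - {"x":-0.2,"y":0.6,"z":0,"rx":-0.001,"ry":-0.003,"rz":0.002}
    - {"x":-0.05,"y":0.55,"z":0,"rx":0,"ry":0,"rz":0}
    - {"x":0,"y":0,"z":0,"rx":0,"ry":0,"rz":0}

```text
clock: 28.48
position: [0.4571, 0.2941, 0.0251]
ee_rot: [-1.567, 0.109, -0.11]
force: [-0.2, 0.5, 0.1]
width: 0.743
```

```bash
python3 plan.py .457 .294 .0255 -8 1
```

```text
at [0.4571 0.2941 0.0251] F [-0.2  0.5  0.1] w 68.2 t 28.475
dist 0.0004565021676756365 turn [-0.0007  0.0003  0.0003]
[{"x": -0.01, "y": -0.04, "z": -0.01, "rx": -0.001, "ry": 0.0, "rz": 0.0}]
```

Request:
move_arm:
  series:
    - {"x":0,"y":0,"z":0,"rx":0,"ry":0,"rz":0}
    - {"x":0,"y":0,"z":0,"rx":0,"ry":0,"rz":0}
    - {"x":0,"y":0,"z":0,"rx":0,"ry":0,"rz":0}
    - {"x":0,"y":0,"z":0,"rx":0,"ry":0,"rz":0}
    - {"x":0,"y":0,"z":0,"rx":0,"ry":0,"rz":0}
  jaw: 0
  newtons: 35

```text
clock: 29.1
position: [0.4573, 0.2942, 0.0254]
ee_rot: [-1.567, 0.109, -0.11]
force: [1.2, 0.5, -1.4]
width: 0.508
```

Request:
move_arm:
  series:
    - {"x":0,"y":-1.5,"z":0,"rx":0,"ry":0,"rz":0}
    - {"x":0,"y":-3,"z":0,"rx":0,"ry":0,"rz":0}
    - {"x":0,"y":-4,"z":0,"rx":0,"ry":0,"rz":0}
    - {"x":0,"y":-2.5,"z":0,"rx":0,"ry":0,"rz":0}
    - {"x":0,"y":0,"z":0,"rx":0,"ry":0,"rz":0}

```text
clock: 29.72
position: [0.4569, 0.2934, 0.1414]
ee_rot: [-1.567, 0.11, -0.11]
force: [0.2, 0.4, -3.1]
width: 0.508
```

```bash
python3 plan.py .582 -.020 .14 -8 8
```

```text
at [0.4569 0.2934 0.1414] F [ 0.2  0.4 -3.1] w 46.7 t 29.725
dist 0.33741814886251553 turn [-0.0008 -0.0007  0.0003]
[{"x": 2.1, "y": 0.02, "z": -3.66, "rx": -0.0, "ry": -0.0, "rz": 0.0}, {"x": 2.1, "y": 0.02, "z": -3.66, "rx": -0.0, "ry": -0.0, "rz": 0.0}, {"x": 2.1, "y": 0.02, "z": -3.66, "rx": -0.0, "ry": -0.0, "rz": 0.0}, {"x": 2.1, "y": 0.02, "z": -3.66, "rx": -0.0, "ry": -0.0, "rz": 0.0}, {"x": 2.1, "y": 0.02, "z": -3.66, "rx": -0.0, "ry": -0.0, "rz": 0.0}, {"x": 2.09, "y": 0.02, "z": -3.66, "rx": -0.0, "ry": -0.0, "rz": 0.0}, {"x": 2.09, "y": 0.02, "z": -3.66, "rx": -0.0, "ry": -0.0, "rz": 0.0}, {"x": 2.09, "y": 0.02, "z": -3.66, "rx": -0.0, "ry": -0.0, "rz": 0.0}]
```

Request:
move_arm:
  series:
    - {"x":1.2,"y":0,"z":-2.2,"rx":0,"ry":0,"rz":0}
    - {"x":2.1,"y":0,"z":-3.6,"rx":0,"ry":0,"rz":0}
    - {"x":2.1,"y":0,"z":-3.7,"rx":0,"ry":0,"rz":0}
    - {"x":2.1,"y":0,"z":-3.7,"rx":0,"ry":0,"rz":0}
    - {"x":2.1,"y":0,"z":-3.7,"rx":0,"ry":0,"rz":0}
    - {"x":2.1,"y":0,"z":-3.7,"rx":0,"ry":0,"rz":0}
    - {"x":2.1,"y":0,"z":-3.7,"rx":0,"ry":0,"rz":0}
    - {"x":2,"y":0,"z":-3,"rx":0,"ry":0,"rz":0}
    - {"x":0,"y":0,"z":0,"rx":0,"ry":0,"rz":0}

```text
clock: 30.85
position: [0.5737, -0.008, 0.1331]
ee_rot: [-1.571, 0.115, -0.1]
force: [-0.2, -0.5, -2.8]
width: 0.51
```

```bash
python3 - <<'E'
from h import *
b=cv2.imread("pics/scene0.png")
cv2.imwrite("pics/s11.png",cv2.resize(b[165:215,305:375],None,fx=10,fy=10,interpolation=cv2.INTER_CUBIC))
q=proj("scene",[.582,-.020,.034]);print((q-[305,165]+.5)*10-.5)
E
python3 plan.py .582 -.020 .10 -8 3
```

```text
[343.94650869 194.98545327]
at [ 0.5737 -0.008   0.1331] F [-0.2 -0.5 -2.8] w 46.8 t 30.85
dist 0.036146584433526786 turn [ 0.004   0.0026 -0.0093]
[{"x": 0.34, "y": 1.1, "z": -0.35, "rx": 0.001, "ry": 0.001, "rz": -0.003}, {"x": 0.34, "y": 1.1, "z": -0.35, "rx": 0.001, "ry": 0.001, "rz": -0.003}, {"x": 0.33, "y": 1.1, "z": -0.36, "rx": 0.001, "ry": 0.001, "rz": -0.003}]
```

View pics/s11.png

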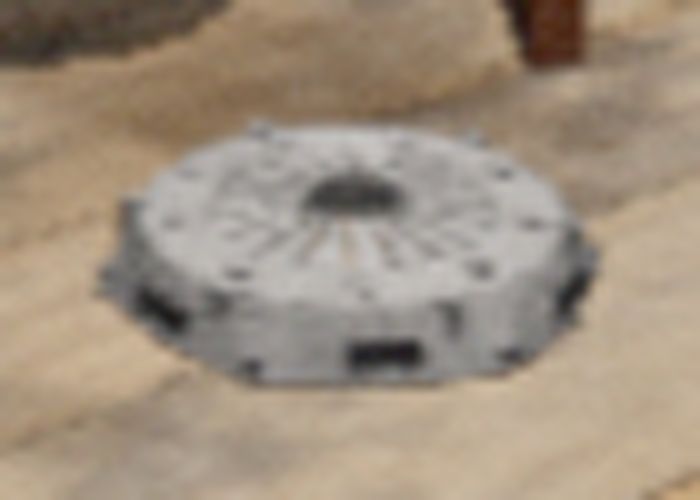

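The hole in the scene crop is at (351,193) against a projected (344,195). The two views agree to about 2 mm, so I'll descend.

Request:
move_arm:
  series:
    - {"x":0.34,"y":1.1,"z":-0.4,"rx":0.001,"ry":0.001,"rz":-0.003}
    - {"x":0.34,"y":1.1,"z":-0.4,"rx":0.001,"ry":0.001,"rz":-0.003}
    - {"x":0.3,"y":1.1,"z":-0.4,"rx":0.001,"ry":0.001,"rz":-0.003}
    - {"x":0,"y":1.5,"z":0,"rx":0,"ry":0,"rz":0}
    - {"x":0,"y":1.5,"z":0,"rx":0,"ry":0,"rz":0}
    - {"x":0,"y":0,"z":0,"rx":0,"ry":0,"rz":0}

```text
clock: 31.6
position: [0.5792, -0.0186, 0.0625]
ee_rot: [-1.568, 0.111, -0.103]
force: [-0.6, 0.6, -2.0]
width: 0.511
```

```bash
python3 plan.py .582 -.021 .0575 -8 1
```

```text
at [ 0.5792 -0.0186  0.0625] F [-0.6  0.6 -2. ] w 46.9 t 31.6
dist 0.006267299578804283 turn [ 0.0003  0.0033 -0.0054]
[{"x": 0.32, "y": 0.5, "z": -0.2, "rx": 0.0, "ry": 0.003, "rz": -0.005}]
```

Request:
move_arm:
  series:
    - {"x":0.3,"y":0.4,"z":-0.2,"rx":0,"ry":0.003,"rz":-0.005}
    - {"x":0,"y":0.1,"z":0,"rx":0,"ry":0,"rz":0}
    - {"x":0,"y":0,"z":0,"rx":0,"ry":0,"rz":0}

```text
clock: 31.98
position: [0.5827, -0.021, 0.0579]
ee_rot: [-1.568, 0.108, -0.11]
force: [-0.1, 0.7, -2.0]
width: 0.512
```

```bash
python3 plan.py .582 -.021 .0555 -8 1
```

```text
at [ 0.5827 -0.021   0.0579] F [-0.1  0.7 -2. ] w 47.0 t 31.975
dist 0.0025413802800117197 turn [-0.0001  0.0004  0.0013]
[{"x": -0.07, "y": 0.24, "z": -0.01, "rx": -0.0, "ry": 0.0, "rz": 0.001}]
```

Request:
move_arm:
  series:
    - {"x":-0.05,"y":0.2,"z":0,"rx":0,"ry":0,"rz":0}
    - {"x":0,"y":0.1,"z":0,"rx":0,"ry":0,"rz":0}
    - {"x":0,"y":0,"z":0,"rx":0,"ry":0,"rz":0}

```text
clock: 32.35
position: [0.5826, -0.0209, 0.0561]
ee_rot: [-1.567, 0.107, -0.111]
force: [-0.5, 0.3, -3.1]
width: 0.511
```

```bash
python3 plan.py .582 -.021 .0555 -8 1;python3 - <<'E'
from h import *
b=arm.get_image("scene")
cv2.imwrite("pics/s12.png",cv2.resize(b[135:215,295:385],None,fx=8,fy=7,interpolation=cv2.INTER_CUBIC))
E
```

```text
at [ 0.5826 -0.0209  0.0561] F [-0.5  0.3 -3.1] w 46.9 t 32.35
dist 0.0007970554093584359 turn [-0.0009  0.0003  0.0025]
[{"x": -0.06, "y": 0.05, "z": -0.02, "rx": -0.001, "ry": 0.0, "rz": 0.002}]
```

View pics/s12.png

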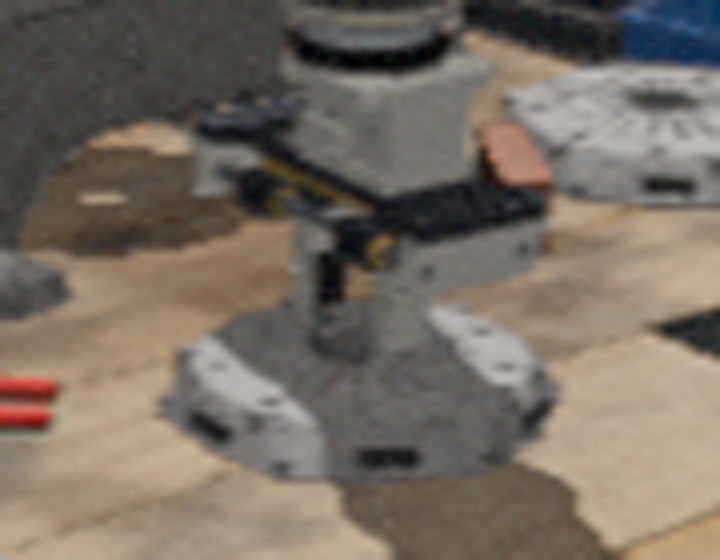

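The bearing hangs just above the middle of the cover, at about (345,330). I'll lower until contact.

Request:
move_arm:
  series:
    - {"x":0,"y":0.1,"z":0,"rx":0,"ry":0,"rz":0.002}
    - {"x":0,"y":0.07,"z":0,"rx":0,"ry":0,"rz":0}
    - {"x":0,"y":0,"z":0,"rx":0,"ry":0,"rz":0}

```text
clock: 32.78
position: [0.5827, -0.0209, 0.056]
ee_rot: [-1.566, 0.109, -0.11]
force: [0.2, 0.7, -2.5]
width: 0.511
```

Request:
move_arm:
  series:
    - {"x":0,"y":0.25,"z":0,"rx":0,"ry":0,"rz":0}
    - {"x":0,"y":0,"z":0,"rx":0,"ry":0,"rz":0}

```text
clock: 33.02
position: [0.583, -0.0209, 0.0561]
ee_rot: [-1.564, 0.108, -0.111]
force: [-0.5, -1.1, -2.4]
width: 0.511
```

Commanded descent no longer changes z, so it's in contact and the hold row relaxes the force. Release.

Request:
move_arm:
  series:
    - {"x":0,"y":0,"z":0,"rx":0,"ry":0,"rz":0}
    - {"x":0,"y":0,"z":0,"rx":0,"ry":0,"rz":0}
    - {"x":0,"y":0,"z":0,"rx":0,"ry":0,"rz":0}
  jaw: 6.2

```text
clock: 33.4
position: [0.5836, -0.0209, 0.0559]
ee_rot: [-1.565, 0.107, -0.112]
force: [0.1, 0.0, -0.5]
width: 0.672
```

Request:
move_arm:
  series:
    - {"x":0,"y":-2,"z":0,"rx":0,"ry":0,"rz":0}
    - {"x":0,"y":-4,"z":0,"rx":0,"ry":0,"rz":0}
    - {"x":0,"y":-4,"z":0,"rx":0,"ry":0,"rz":0}
    - {"x":-3,"y":-2,"z":-3,"rx":0,"ry":0,"rz":0}
    - {"x":-4,"y":0,"z":-4,"rx":0,"ry":0,"rz":0}
    - {"x":-4,"y":0,"z":-4,"rx":0,"ry":0,"rz":0}
    - {"x":-3,"y":0,"z":-4,"rx":0,"ry":0,"rz":0}
    - {"x":0,"y":0,"z":0,"rx":0,"ry":0,"rz":0}

```text
clock: 34.4
position: [0.4204, -0.1536, 0.178]
ee_rot: [-1.566, 0.105, -0.112]
force: [0.8, 0.5, -0.1]
width: 0.676
```

```bash
python3 - <<'E'
from h import *
a=arm.get_image("top");b=arm.get_image("scene")
cv2.imwrite("pics/top13.png",a)
cv2.imwrite("pics/t13.png",cv2.resize(a[140:260,340:500],None,fx=5,fy=5,interpolation=cv2.INTER_CUBIC))
cv2.imwrite("pics/s13.png",cv2.resize(b[135:235,305:465],None,fx=5,fy=5,interpolation=cv2.INTER_CUBIC))
E
python3 plan.py .4005 -.2422 .17 -8 4
```

```text
at [ 0.4232 -0.1513  0.178 ] F [0.2 1.1 0.3] w 62.0 t 34.5
dist 0.09403910826183824 turn [-0.0028  0.0059  0.0055]
[{"x": -0.26, "y": 0.19, "z": -2.33, "rx": -0.001, "ry": 0.001, "rz": 0.001}, {"x": -0.26, "y": 0.19, "z": -2.33, "rx": -0.001, "ry": 0.001, "rz": 0.001}, {"x": -0.25, "y": 0.2, "z": -2.33, "rx": -0.001, "ry": 0.001, "rz": 0.001}, {"x": -0.25, "y": 0.2, "z": -2.33, "rx": -0.001, "ry": 0.001, "rz": 0.001}]
```

View pics/t13.png

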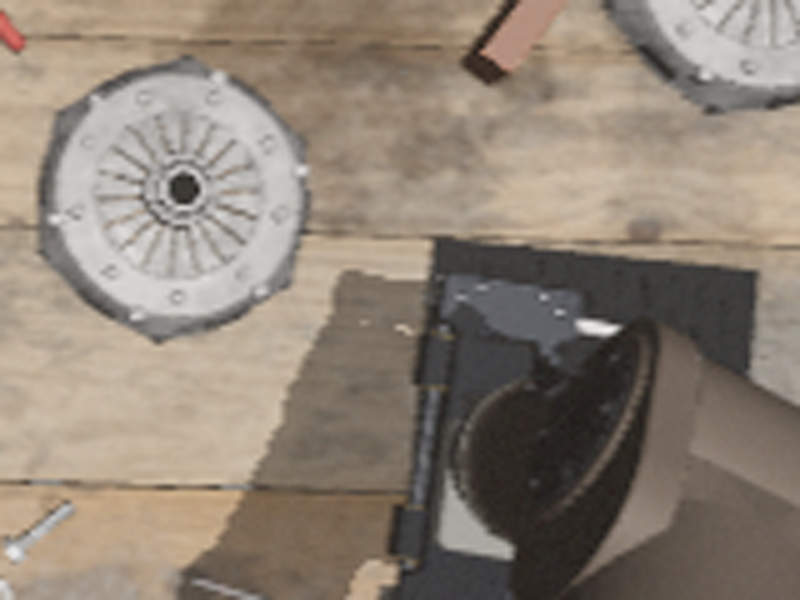

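View pics/s13.png

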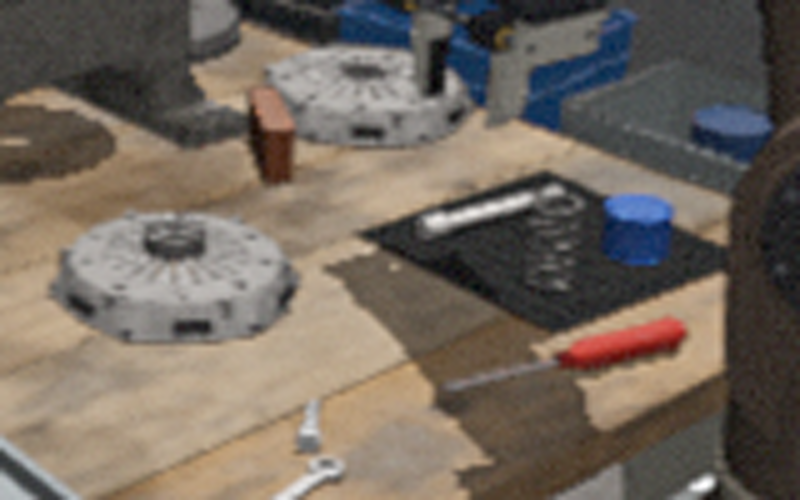

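The bearing lies flat on the middle of the cover, at (181,188) in the top crop. The spring, tin and bar are still in place on the mat. Now I'll fetch the spring.

Request:
move_arm:
  series:
    - {"x":-0.26,"y":0.5,"z":-2.3,"rx":-0.001,"ry":0.001,"rz":0.001}
    - {"x":-0.26,"y":1,"z":-2.3,"rx":-0.001,"ry":0.001,"rz":0.001}
    - {"x":-0.25,"y":1,"z":-2.3,"rx":-0.001,"ry":0.001,"rz":0.001}
    - {"x":-0.25,"y":1,"z":-2.0,"rx":-0.001,"ry":0.001,"rz":0.001}
    - {"x":0,"y":1,"z":0,"rx":0,"ry":0,"rz":0}
    - {"x":0,"y":0,"z":0,"rx":0,"ry":0,"rz":0}

```text
clock: 35.25
position: [0.4098, -0.2344, 0.1304]
ee_rot: [-1.57, 0.095, -0.099]
force: [-0.3, 0.1, 0.7]
width: 0.678
```

```bash
python3 plan.py .4005 -.2422 .10 -8 2
```

```text
at [ 0.4098 -0.2344  0.1304] F [-0.3  0.1  0.7] w 62.2 t 35.25
dist 0.032718697765363666 turn [0.0013 0.0161 0.0031]
[{"x": -0.42, "y": 1.52, "z": -0.44, "rx": 0.001, "ry": 0.008, "rz": 0.002}, {"x": -0.41, "y": 1.52, "z": -0.44, "rx": 0.001, "ry": 0.008, "rz": 0.002}]
```

Request:
move_arm:
  series:
    - {"x":-0.42,"y":1.5,"z":-0.44,"rx":0.001,"ry":0.008,"rz":0.002}
    - {"x":-0.41,"y":1.2,"z":-0.44,"rx":0.001,"ry":0.008,"rz":0.002}
    - {"x":0,"y":0,"z":0,"rx":0,"ry":0,"rz":0}

```text
clock: 35.62
position: [0.4009, -0.2406, 0.1015]
ee_rot: [-1.567, 0.109, -0.107]
force: [-0.4, -0.1, -0.1]
width: 0.675
```

```bash
python3 plan.py .4005 -.2422 .0535 -8 3
```

```text
at [ 0.4009 -0.2406  0.1015] F [-0.4 -0.1 -0.1] w 62.0 t 35.625
dist 0.04804079969116176 turn [-0.0014  0.0024 -0.0012]
[{"x": -0.01, "y": 1.6, "z": -0.06, "rx": -0.0, "ry": 0.001, "rz": -0.0}, {"x": -0.01, "y": 1.6, "z": -0.06, "rx": -0.0, "ry": 0.001, "rz": -0.0}, {"x": -0.01, "y": 1.6, "z": -0.05, "rx": -0.0, "ry": 0.001, "rz": -0.0}]
```

Request:
move_arm:
  series:
    - {"x":0,"y":1.6,"z":-0.1,"rx":0,"ry":0.001,"rz":0}
    - {"x":0,"y":1.6,"z":-0.1,"rx":0,"ry":0.001,"rz":0}
    - {"x":0,"y":1.5,"z":-0.05,"rx":0,"ry":0.001,"rz":0}
    - {"x":0,"y":0,"z":0,"rx":0,"ry":0,"rz":0}

```text
clock: 36.12
position: [0.401, -0.2431, 0.0526]
ee_rot: [-1.566, 0.111, -0.11]
force: [-0.7, -0.3, 0.2]
width: 0.675
```

```bash
python3 plan.py .4005 -.2422 .0535 -8 1
```

```text
at [ 0.401  -0.2431  0.0526] F [-0.7 -0.3  0.2] w 62.0 t 36.125
dist 0.0013253289343177143 turn [-0.0017 -0.001  -0.0006]
[{"x": -0.06, "y": -0.09, "z": 0.08, "rx": -0.002, "ry": -0.001, "rz": -0.001}]
```

Request:
move_arm:
  series:
    - {"x":-0.05,"y":-0.1,"z":0.1,"rx":-0.001,"ry":0,"rz":0}
    - {"x":0,"y":0,"z":0,"rx":0,"ry":0,"rz":0}

```text
clock: 36.38
position: [0.4008, -0.2422, 0.0541]
ee_rot: [-1.567, 0.111, -0.111]
force: [0.3, -0.1, -1.2]
width: 0.676
```

Request:
move_arm:
  series:
    - {"x":0,"y":0,"z":0,"rx":0,"ry":0,"rz":0}
    - {"x":0,"y":0,"z":0,"rx":0,"ry":0,"rz":0}
    - {"x":0,"y":0,"z":0,"rx":0,"ry":0,"rz":0}
    - {"x":0,"y":0,"z":0,"rx":0,"ry":0,"rz":0}
    - {"x":0,"y":0,"z":0,"rx":0,"ry":0,"rz":0}
  jaw: 0
  newtons: 25

```text
clock: 37.0
position: [0.4013, -0.2422, 0.0549]
ee_rot: [-1.568, 0.109, -0.111]
force: [0.3, -0.4, -0.1]
width: 0.415
```

Request:
move_arm:
  series:
    - {"x":0,"y":-1.5,"z":0,"rx":0,"ry":0,"rz":0}
    - {"x":0,"y":-3,"z":0,"rx":0,"ry":0,"rz":0}
    - {"x":0,"y":-4,"z":0,"rx":0,"ry":0,"rz":0}
    - {"x":0,"y":-4,"z":0,"rx":0,"ry":0,"rz":0}
    - {"x":0,"y":-2,"z":0,"rx":0,"ry":0,"rz":0}
    - {"x":0,"y":0,"z":0,"rx":0,"ry":0,"rz":0}

```text
clock: 37.75
position: [0.3998, -0.2429, 0.208]
ee_rot: [-1.568, 0.111, -0.113]
force: [0.2, 0.1, -1.5]
width: 0.418
```

```bash
python3 plan.py .5175 .2835 .19 -8 11
```

```text
at [ 0.3998 -0.2429  0.208 ] F [ 0.2  0.1 -1.5] w 38.4 t 37.75
dist 0.5397011268519059 turn [-0.0004 -0.0032  0.0011]
[{"x": 0.38, "y": 0.17, "z": 4.89, "rx": -0.0, "ry": -0.0, "rz": 0.0}, {"x": 0.38, "y": 0.17, "z": 4.89, "rx": -0.0, "ry": -0.0, "rz": 0.0}, {"x": 0.38, "y": 0.17, "z": 4.89, "rx": -0.0, "ry": -0.0, "rz": 0.0}, {"x": 0.38, "y": 0.17, "z": 4.89, "rx": -0.0, "ry": -0.0, "rz": 0.0}, {"x": 0.38, "y": 0.17, "z": 4.89, "rx": -0.0, "ry": -0.0, "rz": 0.0}, {"x": 0.38, "y": 0.17, "z": 4.89, "rx": -0.0, "ry": -0.0, "rz": 0.0}, {"x": 0.39, "y": 0.16, "z": 4.89, "rx": -0.0, "ry": -0.0, "rz": 0.0}, {"x": 0.39, "y": 0.16, "z": 4.89, "rx": -0.0, "ry": -0.0, "rz": 0.0}, {"x": 0.39, "y": 0.16, "z": 4.89, "rx": -0.0, "ry": -0.0, "rz": 0.0}, {"x": 0.39, "y": 0.16, "z": 4.89, "rx": -0.0, "ry": -0.0, "rz": 0.0}, {"x": 0.39, "y": 0.16, "z": 4.89, "rx": -0.0, "ry": -0.0, "rz": 0.0}]
```

Request:
move_arm:
  series:
    - {"x":0.2,"y":0.1,"z":2.5,"rx":0,"ry":0,"rz":0}
    - {"x":0.35,"y":0.1,"z":4,"rx":0,"ry":0,"rz":0}
    - {"x":0.35,"y":0.1,"z":4.8,"rx":0,"ry":0,"rz":0}
    - {"x":0.35,"y":0.1,"z":4.8,"rx":0,"ry":0,"rz":0}
    - {"x":0.35,"y":0.1,"z":4.8,"rx":0,"ry":0,"rz":0}
    - {"x":0.35,"y":0.1,"z":4.8,"rx":0,"ry":0,"rz":0}
    - {"x":0.35,"y":0.1,"z":4.8,"rx":0,"ry":0,"rz":0}
    - {"x":0.35,"y":0.1,"z":4.8,"rx":0,"ry":0,"rz":0}
    - {"x":0.35,"y":0.1,"z":4.8,"rx":0,"ry":0,"rz":0}
    - {"x":0.35,"y":0.1,"z":4.8,"rx":0,"ry":0,"rz":0}
    - {"x":0.35,"y":0.1,"z":4.0,"rx":0,"ry":0,"rz":0}

```text
clock: 39.12
position: [0.5045, 0.2452, 0.1882]
ee_rot: [-1.573, 0.128, -0.113]
force: [0.8, -1.1, -0.8]
width: 0.416
```

```bash
python3 plan.py .5175 .2835 .15 -8 3
```

```text
at [0.5045 0.2452 0.1882] F [ 0.8 -1.1 -0.8] w 38.1 t 39.125
dist 0.05562332717910791 turn [ 0.0061 -0.0136 -0.0086]
[{"x": 0.24, "y": 1.26, "z": 1.33, "rx": 0.002, "ry": -0.005, "rz": -0.003}, {"x": 0.25, "y": 1.27, "z": 1.33, "rx": 0.002, "ry": -0.005, "rz": -0.003}, {"x": 0.25, "y": 1.27, "z": 1.33, "rx": 0.002, "ry": -0.005, "rz": -0.003}]
```

Request:
move_arm:
  series:
    - {"x":0.25,"y":1.3,"z":1.3,"rx":0.002,"ry":-0.005,"rz":-0.003}
    - {"x":0.25,"y":1.3,"z":1.3,"rx":0.002,"ry":-0.005,"rz":-0.003}
    - {"x":0.25,"y":1.3,"z":1.0,"rx":0.002,"ry":-0.005,"rz":-0.003}
    - {"x":0,"y":0,"z":0,"rx":0,"ry":0,"rz":0}

```text
clock: 39.62
position: [0.5158, 0.2811, 0.1434]
ee_rot: [-1.572, 0.109, -0.104]
force: [0.3, -0.3, -1.2]
width: 0.416
```

```bash
python3 plan.py .5178 .2835 .09 -8 4
```

```text
at [0.5158 0.2811 0.1434] F [ 0.3 -0.3 -1.2] w 38.2 t 39.625
dist 0.05350098989948343 turn [ 0.0039  0.004  -0.0031]
[{"x": 0.05, "y": 1.33, "z": 0.07, "rx": 0.001, "ry": 0.001, "rz": -0.001}, {"x": 0.04, "y": 1.33, "z": 0.07, "rx": 0.001, "ry": 0.001, "rz": -0.001}, {"x": 0.04, "y": 1.34, "z": 0.07, "rx": 0.001, "ry": 0.001, "rz": -0.001}, {"x": 0.04, "y": 1.34, "z": 0.07, "rx": 0.001, "ry": 0.001, "rz": -0.001}]
```

Request:
move_arm:
  series:
    - {"x":0.05,"y":1.7,"z":0.07,"rx":0.001,"ry":0.001,"rz":-0.001}
    - {"x":0.05,"y":1.7,"z":0.07,"rx":0.001,"ry":0.001,"rz":-0.001}
    - {"x":0.05,"y":1.7,"z":0.07,"rx":0.001,"ry":0.001,"rz":-0.001}
    - {"x":0.05,"y":1.7,"z":0.07,"rx":0.001,"ry":0.001,"rz":-0.001}
    - {"x":0,"y":0.9,"z":0,"rx":0,"ry":0,"rz":0}
    - {"x":0,"y":0,"z":0,"rx":0,"ry":0,"rz":0}

```text
clock: 40.38
position: [0.5183, 0.2802, 0.0611]
ee_rot: [-1.569, 0.112, -0.114]
force: [-0.2, 0.2, -1.3]
width: 0.422
```

```bash
python3 plan.py .5178 .2835 .056 -8 1
```

```text
at [0.5183 0.2802 0.0611] F [-0.2  0.2 -1.3] w 38.7 t 40.375
dist 0.006139117942171689 turn [ 0.0009 -0.0045  0.0011]
[{"x": -0.1, "y": 0.51, "z": 0.32, "rx": 0.001, "ry": -0.004, "rz": 0.001}]
```

Request:
move_arm:
  series:
    - {"x":-0.1,"y":0.3,"z":0.33,"rx":0.001,"ry":-0.004,"rz":0.001}
    - {"x":0,"y":0.2,"z":0,"rx":0,"ry":0,"rz":0}
    - {"x":0,"y":0,"z":0,"rx":0,"ry":0,"rz":0}

```text
clock: 40.75
position: [0.5186, 0.2844, 0.057]
ee_rot: [-1.566, 0.108, -0.111]
force: [-0.3, -0.2, -1.0]
width: 0.414
```

```bash
python3 plan.py .5178 .2835 .0555 -8 1
```

```text
at [0.5186 0.2844 0.057 ] F [-0.3 -0.2 -1. ] w 38.0 t 40.75
dist 0.0018750071399353198 turn [-0.0017  0.      0.0015]
[{"x": -0.06, "y": 0.14, "z": -0.1, "rx": -0.002, "ry": 0.0, "rz": 0.002}]
```

Request:
move_arm:
  series:
    - {"x":-0.06,"y":0.15,"z":-0.08,"rx":-0.002,"ry":0,"rz":0.001}
    - {"x":0,"y":0.1,"z":0,"rx":0,"ry":0,"rz":0}
    - {"x":0,"y":0,"z":0,"rx":0,"ry":0,"rz":0}

```text
clock: 41.12
position: [0.5183, 0.284, 0.0562]
ee_rot: [-1.567, 0.108, -0.111]
force: [-0.4, 0.4, -1.8]
width: 0.418
```

```bash
python3 plan.py .5178 .2835 .0555 -8 1
```

```text
at [0.5183 0.284  0.0562] F [-0.4  0.4 -1.8] w 38.3 t 41.125
dist 0.001023483814931196 turn [-0.0013 -0.      0.0015]
[{"x": -0.05, "y": 0.07, "z": -0.06, "rx": -0.001, "ry": -0.0, "rz": 0.002}]
```

Request:
move_arm:
  series:
    - {"x":-0.04,"y":0.08,"z":-0.05,"rx":0,"ry":0,"rz":0}
    - {"x":0,"y":0,"z":0,"rx":0,"ry":0,"rz":0}

```text
clock: 41.38
position: [0.5183, 0.2839, 0.0559]
ee_rot: [-1.566, 0.108, -0.112]
force: [-1.1, -0.1, -1.4]
width: 0.417
```

Request:
move_arm:
  series:
    - {"x":0,"y":0,"z":0,"rx":0,"ry":0,"rz":0}
    - {"x":0,"y":0,"z":0,"rx":0,"ry":0,"rz":0}
    - {"x":0,"y":0,"z":0,"rx":0,"ry":0,"rz":0}
  jaw: 5.8

```text
clock: 41.75
position: [0.5182, 0.2837, 0.0556]
ee_rot: [-1.566, 0.108, -0.112]
force: [-0.5, -0.3, -0.1]
width: 0.623
```

Request:
move_arm:
  series:
    - {"x":0,"y":-2,"z":0,"rx":0,"ry":0,"rz":0}
    - {"x":0,"y":-4,"z":0,"rx":0,"ry":0,"rz":0}
    - {"x":0,"y":-4,"z":0,"rx":0,"ry":0,"rz":0}
    - {"x":0,"y":-2,"z":-3,"rx":0,"ry":0,"rz":0}
    - {"x":-0.4,"y":0,"z":-4.8,"rx":0,"ry":0,"rz":0}
    - {"x":-0.4,"y":0,"z":-4.8,"rx":0,"ry":0,"rz":0}
    - {"x":-0.4,"y":0,"z":-4.8,"rx":0,"ry":0,"rz":0}
    - {"x":-0.4,"y":0,"z":-4.8,"rx":0,"ry":0,"rz":0}
    - {"x":-0.4,"y":0,"z":-4.8,"rx":0,"ry":0,"rz":0}
    - {"x":-0.4,"y":0,"z":-4.8,"rx":0,"ry":0,"rz":0}
    - {"x":-0.4,"y":0,"z":-4.8,"rx":0,"ry":0,"rz":0}
  jaw: 7

```text
clock: 43.12
position: [0.4389, -0.0818, 0.1789]
ee_rot: [-1.565, 0.099, -0.109]
force: [0.3, 0.2, 0.6]
width: 0.766
```

```bash
python3 - <<'E'
from h import *
a=arm.get_image("top");b=arm.get_image("scene")
cv2.imwrite("pics/top14.png",a)
cv2.imwrite("pics/t14.png",np.hstack([cv2.resize(a[170:260,235:325],None,fx=4.4,fy=6.6,interpolation=cv2.INTER_CUBIC),cv2.resize(b[195:260,255:345],(390,594),interpolation=cv2.INTER_CUBIC)]))
E
python3 plan.py .3925 -.3385 .17 -8 6
```

```text
at [ 0.4378 -0.0854  0.179 ] F [0.6 1.3 1.5] w 70.1 t 43.225
dist 0.25726559842789753 turn [-0.002  -0.0004  0.0061]
[{"x": -0.16, "y": 0.14, "z": -4.28, "rx": -0.0, "ry": -0.0, "rz": 0.001}, {"x": -0.16, "y": 0.14, "z": -4.28, "rx": -0.0, "ry": -0.0, "rz": 0.001}, {"x": -0.16, "y": 0.14, "z": -4.28, "rx": -0.0, "ry": -0.0, "rz": 0.001}, {"x": -0.16, "y": 0.15, "z": -4.28, "rx": -0.0, "ry": -0.0, "rz": 0.001}, {"x": -0.16, "y": 0.15, "z": -4.28, "rx": -0.0, "ry": -0.0, "rz": 0.001}, {"x": -0.16, "y": 0.15, "z": -4.28, "rx": -0.0, "ry": -0.0, "rz": 0.001}]
```

View pics/t14.png

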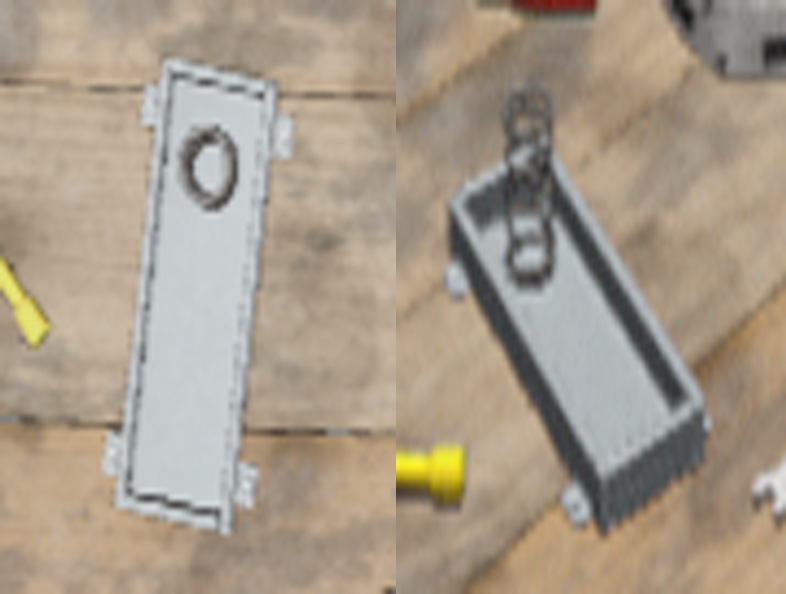

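The spring stands upright in the trough again, its top at (209,168) in the squeezed crop, the same place as before. Next, the tin.

Request:
move_arm:
  series:
    - {"x":0,"y":0.1,"z":-3,"rx":0,"ry":0,"rz":0}
    - {"x":-0.1,"y":0.1,"z":-4.3,"rx":0,"ry":0,"rz":0}
    - {"x":-0.1,"y":0.1,"z":-4.5,"rx":0,"ry":0,"rz":0}
    - {"x":-0.1,"y":0.1,"z":-4.5,"rx":0,"ry":0,"rz":0}
    - {"x":-0.1,"y":0.1,"z":-4.3,"rx":0,"ry":0,"rz":0}
    - {"x":-0.1,"y":1,"z":-3,"rx":0,"ry":0,"rz":0}
    - {"x":0,"y":1,"z":0,"rx":0,"ry":0,"rz":0}
    - {"x":0,"y":0,"z":0,"rx":0,"ry":0,"rz":0}

```text
clock: 44.22
position: [0.4021, -0.3222, 0.1526]
ee_rot: [-1.565, 0.1, -0.114]
force: [-0.6, -0.4, -0.4]
width: 0.759
```

```bash
python3 plan.py .3925 -.3385 .09 -8 4
```

```text
at [ 0.4021 -0.3222  0.1526] F [-0.6 -0.4 -0.4] w 69.7 t 44.225
dist 0.06542890597915081 turn [-0.0034  0.0032  0.0085]
[{"x": -0.2, "y": 1.56, "z": -0.44, "rx": -0.001, "ry": 0.001, "rz": 0.002}, {"x": -0.19, "y": 1.56, "z": -0.44, "rx": -0.001, "ry": 0.001, "rz": 0.002}, {"x": -0.19, "y": 1.56, "z": -0.44, "rx": -0.001, "ry": 0.001, "rz": 0.002}, {"x": -0.18, "y": 1.57, "z": -0.44, "rx": -0.001, "ry": 0.001, "rz": 0.002}]
```

Request:
move_arm:
  series:
    - {"x":-0.2,"y":1.6,"z":-0.5,"rx":-0.001,"ry":0.001,"rz":0.002}
    - {"x":-0.2,"y":1.6,"z":-0.5,"rx":-0.001,"ry":0.001,"rz":0.002}
    - {"x":-0.2,"y":1.6,"z":-0.5,"rx":-0.001,"ry":0.001,"rz":0.002}
    - {"x":-0.2,"y":1.4,"z":-0.5,"rx":-0.001,"ry":0.001,"rz":0.002}
    - {"x":0,"y":0,"z":0,"rx":0,"ry":0,"rz":0}

```text
clock: 44.85
position: [0.3921, -0.339, 0.0857]
ee_rot: [-1.567, 0.108, -0.106]
force: [-0.8, 0.3, -0.6]
width: 0.761
```

```bash
python3 plan.py .3925 -.3385 .046 -8 3
```

```text
at [ 0.3921 -0.339   0.0857] F [-0.8  0.3 -0.6] w 69.9 t 44.85
dist 0.03974257446009746 turn [-0.0008  0.0031 -0.0011]
[{"x": 0.01, "y": 1.32, "z": 0.02, "rx": -0.0, "ry": 0.001, "rz": -0.0}, {"x": 0.01, "y": 1.32, "z": 0.02, "rx": -0.0, "ry": 0.001, "rz": -0.0}, {"x": 0.01, "y": 1.32, "z": 0.02, "rx": -0.0, "ry": 0.001, "rz": -0.0}]
```

Request:
move_arm:
  series:
    - {"x":0,"y":1.3,"z":0,"rx":0,"ry":0.001,"rz":0}
    - {"x":0,"y":1.3,"z":0,"rx":0,"ry":0.001,"rz":0}
    - {"x":0,"y":1.3,"z":0,"rx":0,"ry":0.001,"rz":0}
    - {"x":0,"y":0,"z":0,"rx":0,"ry":0,"rz":0}

```text
clock: 45.35
position: [0.3925, -0.3389, 0.0442]
ee_rot: [-1.567, 0.11, -0.109]
force: [0.1, -1.3, -0.4]
width: 0.759
```

```bash
python3 plan.py .3925 -.3385 .046 -8 1
```

```text
at [ 0.3925 -0.3389  0.0442] F [ 0.1 -1.3 -0.4] w 69.7 t 45.35
dist 0.0018634027423094044 turn [-0.0008  0.0002 -0.0005]
[{"x": -0.01, "y": -0.18, "z": 0.04, "rx": -0.001, "ry": 0.0, "rz": -0.0}]
```

Request:
move_arm:
  series:
    - {"x":0,"y":-0.2,"z":0.03,"rx":0,"ry":0,"rz":0}
    - {"x":0,"y":0,"z":0,"rx":0,"ry":0,"rz":0}

```text
clock: 45.6
position: [0.3927, -0.3388, 0.0466]
ee_rot: [-1.567, 0.11, -0.11]
force: [0.2, -0.4, 0.2]
width: 0.764
```

Request:
move_arm:
  series:
    - {"x":0,"y":0,"z":0,"rx":0,"ry":0,"rz":0}
    - {"x":0,"y":0,"z":0,"rx":0,"ry":0,"rz":0}
    - {"x":0,"y":0,"z":0,"rx":0,"ry":0,"rz":0}
    - {"x":0,"y":0,"z":0,"rx":0,"ry":0,"rz":0}
    - {"x":0,"y":0,"z":0,"rx":0,"ry":0,"rz":0}
  jaw: 0
  newtons: 30

```text
clock: 46.22
position: [0.3931, -0.339, 0.0473]
ee_rot: [-1.568, 0.109, -0.11]
force: [-0.1, -0.3, -0.7]
width: 0.566
```

Request:
move_arm:
  series:
    - {"x":0,"y":-1.5,"z":0,"rx":0,"ry":0,"rz":0}
    - {"x":0,"y":-3,"z":0,"rx":0,"ry":0,"rz":0}
    - {"x":0,"y":-4,"z":0,"rx":0,"ry":0,"rz":0}
    - {"x":0,"y":-4,"z":0,"rx":0,"ry":0,"rz":0}
    - {"x":0,"y":-2,"z":0,"rx":0,"ry":0,"rz":0}
    - {"x":0,"y":0,"z":0,"rx":0,"ry":0,"rz":0}

```text
clock: 46.98
position: [0.3915, -0.3387, 0.2001]
ee_rot: [-1.567, 0.111, -0.111]
force: [-1.0, 0.2, -3.4]
width: 0.568
```

```bash
python3 plan.py .3955 .3013 .17 -8 12
```

```text
at [ 0.3915 -0.3387  0.2001] F [-1.   0.2 -3.4] w 52.2 t 46.975
dist 0.6407413755307412 turn [-0.0009 -0.0014  0.    ]
[{"x": -0.72, "y": 0.26, "z": 5.29, "rx": -0.0, "ry": -0.0, "rz": 0.0}, {"x": -0.72, "y": 0.25, "z": 5.29, "rx": -0.0, "ry": -0.0, "rz": 0.0}, {"x": -0.72, "y": 0.25, "z": 5.29, "rx": -0.0, "ry": -0.0, "rz": 0.0}, {"x": -0.71, "y": 0.25, "z": 5.29, "rx": -0.0, "ry": -0.0, "rz": 0.0}, {"x": -0.71, "y": 0.25, "z": 5.29, "rx": -0.0, "ry": -0.0, "rz": 0.0}, {"x": -0.71, "y": 0.25, "z": 5.29, "rx": -0.0, "ry": -0.0, "rz": 0.0}, {"x": -0.71, "y": 0.25, "z": 5.29, "rx": -0.0, "ry": -0.0, "rz": 0.0}, {"x": -0.71, "y": 0.25, "z": 5.29, "rx": -0.0, "ry": -0.0, "rz": 0.0}, {"x": -0.71, "y": 0.25, "z": 5.29, "rx": -0.0, "ry": -0.0, "rz": 0.0}, {"x": -0.71, "y": 0.25, "z": 5.29, "rx": -0.0, "ry": -0.0, "rz": 0.0}, {"x": -0.71, "y": 0.25, "z": 5.29, "rx": -0.0, "ry": -0.0, "rz": 0.0}, {"x": -0.71, "y": 0.25, "z": 5.29, "rx": -0.0, "ry": -0.0, "rz": 0.0}]
```

Request:
move_arm:
  series:
    - {"x":-0.4,"y":0.1,"z":2.5,"rx":0,"ry":0,"rz":0}
    - {"x":-0.6,"y":0.1,"z":4,"rx":0,"ry":0,"rz":0}
    - {"x":-0.72,"y":0.2,"z":4.8,"rx":0,"ry":0,"rz":0}
    - {"x":-0.72,"y":0.2,"z":4.8,"rx":0,"ry":0,"rz":0}
    - {"x":-0.72,"y":0.2,"z":4.8,"rx":0,"ry":0,"rz":0}
    - {"x":-0.72,"y":0.2,"z":4.8,"rx":0,"ry":0,"rz":0}
    - {"x":-0.72,"y":0.2,"z":4.8,"rx":0,"ry":0,"rz":0}
    - {"x":-0.72,"y":0.2,"z":4.8,"rx":0,"ry":0,"rz":0}
    - {"x":-0.72,"y":0.2,"z":4.8,"rx":0,"ry":0,"rz":0}
    - {"x":-0.72,"y":0.2,"z":4.8,"rx":0,"ry":0,"rz":0}
    - {"x":-0.72,"y":0,"z":4.8,"rx":0,"ry":0,"rz":0}
    - {"x":-0.72,"y":0,"z":4.8,"rx":0,"ry":0,"rz":0}

```text
clock: 48.48
position: [0.3808, 0.2249, 0.1745]
ee_rot: [-1.571, 0.125, -0.11]
force: [0.7, -0.3, -2.8]
width: 0.567
```

```bash
python3 plan.py .3955 .3013 .14 -8 4
```

```text
at [0.3808 0.2249 0.1745] F [ 0.7 -0.3 -2.8] w 52.0 t 48.475
dist 0.0851473275037421 turn [ 0.0043 -0.0103 -0.0093]
[{"x": 0.09, "y": 0.85, "z": 1.95, "rx": 0.001, "ry": -0.003, "rz": -0.002}, {"x": 0.09, "y": 0.86, "z": 1.95, "rx": 0.001, "ry": -0.003, "rz": -0.002}, {"x": 0.09, "y": 0.86, "z": 1.95, "rx": 0.001, "ry": -0.003, "rz": -0.002}, {"x": 0.1, "y": 0.86, "z": 1.94, "rx": 0.001, "ry": -0.003, "rz": -0.002}]
```

Request:
move_arm:
  series:
    - {"x":0.1,"y":0.9,"z":1.95,"rx":0.001,"ry":-0.003,"rz":-0.002}
    - {"x":0.1,"y":0.9,"z":1.95,"rx":0.001,"ry":-0.003,"rz":-0.002}
    - {"x":0.1,"y":0.9,"z":1.9,"rx":0.001,"ry":-0.003,"rz":-0.002}
    - {"x":0.1,"y":0.9,"z":1.5,"rx":0.001,"ry":-0.003,"rz":-0.002}
    - {"x":0,"y":0,"z":0,"rx":0,"ry":0,"rz":0}

```text
clock: 49.1
position: [0.3944, 0.3002, 0.1336]
ee_rot: [-1.572, 0.109, -0.103]
force: [-0.2, 0.2, -2.7]
width: 0.567
```

```bash
python3 plan.py .3955 .3013 .07 -8 4
```

```text
at [0.3944 0.3002 0.1336] F [-0.2  0.2 -2.7] w 52.0 t 49.1
dist 0.06361395583274396 turn [ 0.0037  0.0044 -0.0034]
[{"x": 0.03, "y": 1.59, "z": 0.04, "rx": 0.001, "ry": 0.001, "rz": -0.001}, {"x": 0.03, "y": 1.59, "z": 0.04, "rx": 0.001, "ry": 0.001, "rz": -0.001}, {"x": 0.03, "y": 1.59, "z": 0.03, "rx": 0.001, "ry": 0.001, "rz": -0.001}, {"x": 0.02, "y": 1.59, "z": 0.03, "rx": 0.001, "ry": 0.001, "rz": -0.001}]
```

Request:
move_arm:
  series:
    - {"x":0.03,"y":1.6,"z":0.06,"rx":0.001,"ry":0.001,"rz":-0.001}
    - {"x":0.03,"y":1.6,"z":0.06,"rx":0.001,"ry":0.001,"rz":-0.001}
    - {"x":0.03,"y":1.6,"z":0.06,"rx":0.001,"ry":0.001,"rz":-0.001}
    - {"x":0,"y":1.6,"z":0.1,"rx":0.001,"ry":0,"rz":0}
    - {"x":0,"y":1,"z":0.1,"rx":0,"ry":0,"rz":0}
    - {"x":0,"y":0,"z":0,"rx":0,"ry":0,"rz":0}

```text
clock: 49.85
position: [0.3977, 0.2992, 0.059]
ee_rot: [-1.568, 0.113, -0.115]
force: [0.2, -0.0, -2.6]
width: 0.568
```

```bash
python3 plan.py .3955 .3013 .0485 -8 1
```

```text
at [0.3977 0.2992 0.059 ] F [ 0.2 -0.  -2.6] w 52.1 t 49.85
dist 0.01091808994590084 turn [ 0.0006 -0.0051  0.0012]
[{"x": -0.25, "y": 1.05, "z": 0.18, "rx": 0.001, "ry": -0.005, "rz": 0.001}]
```

Request:
move_arm:
  series:
    - {"x":-0.24,"y":0.6,"z":0.18,"rx":0.001,"ry":-0.005,"rz":0.001}
    - {"x":0,"y":0.4,"z":0,"rx":0,"ry":0,"rz":0}
    - {"x":0,"y":0,"z":0,"rx":0,"ry":0,"rz":0}

```text
clock: 50.22
position: [0.3961, 0.3017, 0.0494]
ee_rot: [-1.566, 0.109, -0.111]
force: [-0.5, 0.1, -1.7]
width: 0.566
```

```bash
python3 plan.py .3955 .3013 .0485 -8 1
```

```text
at [0.3961 0.3017 0.0494] F [-0.5  0.1 -1.7] w 52.0 t 50.225
dist 0.0011736026497301169 turn [-0.0018  0.      0.0012]
[{"x": -0.05, "y": 0.09, "z": -0.05, "rx": -0.002, "ry": 0.0, "rz": 0.001}]
```

Request:
move_arm:
  series:
    - {"x":-0.05,"y":0.13,"z":-0.05,"rx":-0.001,"ry":0,"rz":0.001}
    - {"x":0,"y":0.1,"z":0,"rx":0,"ry":0,"rz":0}
    - {"x":0,"y":0,"z":0,"rx":0,"ry":0,"rz":0}

```text
clock: 50.6
position: [0.3957, 0.3015, 0.0485]
ee_rot: [-1.566, 0.109, -0.11]
force: [0.5, 0.6, -2.7]
width: 0.569
```

Request:
move_arm:
  series:
    - {"x":0,"y":0,"z":0,"rx":0,"ry":0,"rz":0}
    - {"x":0,"y":0,"z":0,"rx":0,"ry":0,"rz":0}
    - {"x":0,"y":0,"z":0,"rx":0,"ry":0,"rz":0}
  jaw: 6.6

```text
clock: 50.98
position: [0.3962, 0.302, 0.0488]
ee_rot: [-1.565, 0.108, -0.111]
force: [-0.7, -0.3, -0.3]
width: 0.717
```

Request:
move_arm:
  series:
    - {"x":0,"y":-2,"z":0,"rx":0,"ry":0,"rz":0}
    - {"x":0,"y":-4,"z":0,"rx":0,"ry":0,"rz":0}
    - {"x":0,"y":-4,"z":0,"rx":0,"ry":0,"rz":0}
    - {"x":0,"y":-2,"z":-3,"rx":0,"ry":0,"rz":0}
    - {"x":1.2,"y":0,"z":-4.8,"rx":0,"ry":0,"rz":0}
    - {"x":1.2,"y":0,"z":-4.8,"rx":0,"ry":0,"rz":0}
    - {"x":1.2,"y":0,"z":-4.8,"rx":0,"ry":0,"rz":0}
    - {"x":1.2,"y":0,"z":-4.8,"rx":0,"ry":0,"rz":0}
    - {"x":1.2,"y":0,"z":-4.8,"rx":0,"ry":0,"rz":0}
    - {"x":1.2,"y":0,"z":-4.8,"rx":0,"ry":0,"rz":0}
    - {"x":1.2,"y":0,"z":-4.8,"rx":0,"ry":0,"rz":0}
  jaw: 3.4

```text
clock: 52.35
position: [0.4314, -0.0788, 0.1726]
ee_rot: [-1.562, 0.097, -0.108]
force: [0.8, 0.1, 0.5]
width: 0.373
```

```bash
python3 - <<'E'
from h import *
a=arm.get_image("top");b=arm.get_image("scene")
cv2.imwrite("pics/top15.png",a)
cv2.imwrite("pics/t15.png",np.hstack([cv2.resize(a[170:260,235:325],None,fx=4.4,fy=6.6,interpolation=cv2.INTER_CUBIC),cv2.resize(b[195:260,255:345],(390,594),interpolation=cv2.INTER_CUBIC)]))
hsv=cv2.cvtColor(a,cv2.COLOR_BGR2HSV)
m=cv2.inRange(hsv,(105,100,90),(125,255,255));m[:, :250]=0;m[:,310:]=0;m[:215]=0;m[260:]=0
M=cv2.moments(m,True);u=(M['m10']/M['m00'],M['m01']/M['m00']);print("tin",u,M['m00'],onz("top",*u,.042))
E
python3 plan.py .5023 -.2963 .15 -10 6
```

```text
tin (276.06666666666666, 232.22051282051282) 195.0 [0.39740894 0.30125577]
at [ 0.4315 -0.0826  0.1728] F [0.5 0.5 0.2] w 33.9 t 52.45
dist 0.22626463450533468 turn [-0.0048  0.0359  0.0078]
[{"x": 1.66, "y": 0.38, "z": -3.37, "rx": -0.001, "ry": 0.006, "rz": 0.001}, {"x": 1.68, "y": 0.38, "z": -3.36, "rx": -0.001, "ry": 0.006, "rz": 0.001}, {"x": 1.7, "y": 0.38, "z": -3.34, "rx": -0.001, "ry": 0.006, "rz": 0.001}, {"x": 1.72, "y": 0.38, "z": -3.33, "rx": -0.001, "ry": 0.006, "rz": 0.001}, {"x": 1.74, "y": 0.38, "z": -3.32, "rx": -0.001, "ry": 0.006, "rz": 0.001}, {"x": 1.76, "y": 0.38, "z": -3.31, "rx": -0.001, "ry": 0.006, "rz": 0.001}]
```

View pics/t15.png

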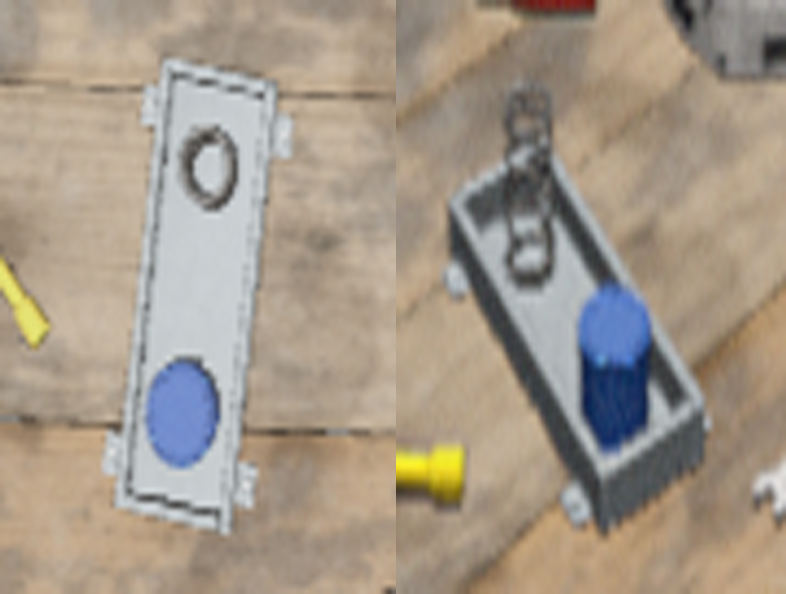

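The spring and tin both stand upright, but the tin appears about 0.8 px (2–3 mm) off its first place. I'll measure the shift properly against the earlier pictures.

Run:
```python
from h import *
I={k:cv2.imread(f"pics/{k}.png") for k in("top0","top6","top15")}
for k,a in I.items():
    hsv=cv2.cvtColor(a,cv2.COLOR_BGR2HSV)
    m=cv2.inRange(hsv,(100,60,30),(130,255,255));m[:, :250]=0;m[:,310:]=0;m[:215]=0;m[260:]=0
    c=max(cv2.findContours(m,0,1)[0],key=cv2.contourArea);(x,y),r=cv2.minEnclosingCircle(c);M=cv2.moments(m,True)
    print(k,"tin",x,y,r,M['m10']/M['m00'],M['m01']/M['m00'],M['m00'],cv2.boundingRect(c))
g={k:cv2.cvtColor(a,cv2.COLOR_BGR2GRAY).astype(np.float32) for k,a in I.items()}
for nm,(y0,y1,x0,x1) in {"spring":(186,205,273,293),"tin":(221,245,266,288)}.items():
    w=cv2.createHanningWindow((x1-x0,y1-y0),cv2.CV_32F)
    for k in("top6","top15"):
        print(nm,k,cv2.phaseCorrelate(g["top0"][y0:y1,x0:x1],g[k][y0:y1,x0:x1],w))
    for k in("top15",):
        T=g["top6"][y0:y1,x0:x1];T=cv2.resize(T,None,fx=8,fy=8,interpolation=cv2.INTER_CUBIC)
        S=cv2.resize(g[k][y0-3:y1+3,x0-3:x1+3],None,fx=8,fy=8,interpolation=cv2.INTER_CUBIC)
        r=cv2.matchTemplate(S,T,cv2.TM_CCOEFF_NORMED);_,v,_,p=cv2.minMaxLoc(r);print("  match",v,(np.array(p)-24)/8)
```

```text
top0 tin 276.0 233.0 8.24631118774414 276.09767441860464 233.06976744186048 215.0 (268, 225, 17, 17)
top6 tin 276.0 233.0 8.24631118774414 276.09767441860464 233.06976744186048 215.0 (268, 225, 17, 17)
top15 tin 275.9851379394531 232.31187438964844 8.341720581054688 275.92093023255813 232.29767441860466 215.0 (268, 225, 17, 16)
spring top6 ((-0.027956470568247127, 0.017333737996143128), 1.0048238439112902)
spring top15 ((0.055452053543096014, -0.09315254488591407), 0.9757113027572631)
  match 0.9648456573486328 [ 0.    -0.125]
tin top6 ((-0.028571473938843184, -0.03464764815533705), 0.9914914007402129)
tin top15 ((-0.2706114258986876, 0.2675196664848549), 0.655260312060515)
  match 0.9650768637657166 [ 0.    -0.875]
```

The spring is back to within 0.3 mm, but the tin is 2.5 mm too far towards +x. It must have been centred by the jaws at the pick. I'll go back and let the jaws centre it at x ≈ 0.3935.

Request:
move_arm:
  series:
    - {"x":-1.2,"y":0,"z":3,"rx":0,"ry":0,"rz":0}
    - {"x":-1.3,"y":0,"z":4.8,"rx":0,"ry":0,"rz":0}
    - {"x":-1.3,"y":0,"z":4.8,"rx":0,"ry":0,"rz":0}
    - {"x":-1.3,"y":0,"z":4.8,"rx":0,"ry":0,"rz":0}
    - {"x":-1.3,"y":0,"z":4.8,"rx":0,"ry":0,"rz":0}
    - {"x":-1.3,"y":0,"z":4.8,"rx":0,"ry":0,"rz":0}
    - {"x":-1.3,"y":0,"z":4.8,"rx":0,"ry":0,"rz":0}
    - {"x":-1.0,"y":0,"z":4,"rx":0,"ry":0,"rz":0}
    - {"x":0,"y":0,"z":0,"rx":0,"ry":0,"rz":0}
  jaw: 7

```text
clock: 53.58
position: [0.3801, 0.3003, 0.1744]
ee_rot: [-1.561, 0.103, -0.12]
force: [0.3, -0.8, -0.1]
width: 0.765
```

```bash
python3 plan.py .3934 .3017 .10 -8 4
```

```text
at [0.3801 0.3003 0.1744] F [ 0.3 -0.8 -0.1] w 70.3 t 53.575
dist 0.07556083120277553 turn [-0.0073 -0.002   0.0104]
[{"x": 0.31, "y": 1.86, "z": 0.07, "rx": -0.002, "ry": -0.001, "rz": 0.003}, {"x": 0.31, "y": 1.86, "z": 0.07, "rx": -0.002, "ry": -0.001, "rz": 0.003}, {"x": 0.32, "y": 1.86, "z": 0.07, "rx": -0.002, "ry": -0.001, "rz": 0.003}, {"x": 0.32, "y": 1.86, "z": 0.08, "rx": -0.002, "ry": -0.001, "rz": 0.003}]
```

Request:
move_arm:
  series:
    - {"x":0.3,"y":1.9,"z":0.1,"rx":-0.002,"ry":0,"rz":0.003}
    - {"x":0.3,"y":1.9,"z":0.1,"rx":-0.002,"ry":0,"rz":0.003}
    - {"x":0.3,"y":1.9,"z":0.1,"rx":-0.002,"ry":0,"rz":0.003}
    - {"x":0.3,"y":1.6,"z":0.1,"rx":-0.002,"ry":0,"rz":0.003}
    - {"x":0,"y":0,"z":0,"rx":0,"ry":0,"rz":0}

```text
clock: 54.2
position: [0.3924, 0.3008, 0.0994]
ee_rot: [-1.57, 0.114, -0.11]
force: [-0.2, 0.3, 0.8]
width: 0.76
```

```bash
python3 plan.py .3934 .3017 .049 -8 4
```

```text
at [0.3924 0.3008 0.0994] F [-0.2  0.3  0.8] w 69.7 t 54.2
dist 0.050446831275814764 turn [ 0.0021 -0.0027 -0.0022]
[{"x": 0.03, "y": 1.26, "z": 0.03, "rx": 0.001, "ry": -0.001, "rz": -0.001}, {"x": 0.02, "y": 1.26, "z": 0.03, "rx": 0.001, "ry": -0.001, "rz": -0.001}, {"x": 0.02, "y": 1.26, "z": 0.03, "rx": 0.001, "ry": -0.001, "rz": -0.001}, {"x": 0.02, "y": 1.26, "z": 0.03, "rx": 0.001, "ry": -0.001, "rz": -0.001}]
```

Request:
move_arm:
  series:
    - {"x":0,"y":1.3,"z":0.08,"rx":0.001,"ry":-0.001,"rz":0}
    - {"x":0,"y":1.3,"z":0.08,"rx":0.001,"ry":-0.001,"rz":0}
    - {"x":0,"y":1.3,"z":0.08,"rx":0,"ry":-0.001,"rz":0}
    - {"x":0,"y":1,"z":0.05,"rx":0,"ry":0,"rz":0}
    - {"x":0,"y":0,"z":0,"rx":0,"ry":0,"rz":0}

```text
clock: 54.82
position: [0.3927, 0.304, 0.0478]
ee_rot: [-1.567, 0.111, -0.108]
force: [0.5, 0.1, 0.2]
width: 0.761
```

```bash
python3 plan.py .3934 .3017 .0475 -8 1
```

```text
at [0.3927 0.304  0.0478] F [0.5 0.1 0.2] w 69.8 t 54.825
dist 0.002420150649362923 turn [-0.0009  0.0005 -0.0018]
[{"x": 0.1, "y": 0.03, "z": -0.22, "rx": -0.001, "ry": 0.001, "rz": -0.002}]
```

Request:
move_arm:
  series:
    - {"x":0.05,"y":0,"z":-0.22,"rx":0,"ry":0,"rz":0}
    - {"x":0,"y":0,"z":0,"rx":0,"ry":0,"rz":0}

```text
clock: 55.08
position: [0.3932, 0.3017, 0.0481]
ee_rot: [-1.567, 0.11, -0.108]
force: [-0.6, -0.2, 0.2]
width: 0.767
```

Request:
move_arm:
  series:
    - {"x":0,"y":0,"z":0,"rx":0,"ry":0,"rz":0}
    - {"x":0,"y":0,"z":0,"rx":0,"ry":0,"rz":0}
    - {"x":0,"y":0,"z":0,"rx":0,"ry":0,"rz":0}
    - {"x":0,"y":0,"z":0,"rx":0,"ry":0,"rz":0}
    - {"x":0,"y":0,"z":0,"rx":0,"ry":0,"rz":0}
  jaw: 0
  newtons: 12

```text
clock: 55.7
position: [0.3937, 0.302, 0.0488]
ee_rot: [-1.566, 0.11, -0.109]
force: [0.3, 0.3, -0.4]
width: 0.571
```

Request:
move_arm:
  series:
    - {"x":0,"y":0,"z":0,"rx":0,"ry":0,"rz":0}
    - {"x":0,"y":0,"z":0,"rx":0,"ry":0,"rz":0}
    - {"x":0,"y":0,"z":0,"rx":0,"ry":0,"rz":0}
  jaw: 6.6

```text
clock: 56.08
position: [0.3936, 0.3021, 0.0488]
ee_rot: [-1.566, 0.109, -0.109]
force: [-0.3, 0.1, 0.4]
width: 0.719
```

Request:
move_arm:
  series:
    - {"x":0,"y":-2,"z":0,"rx":0,"ry":0,"rz":0}
    - {"x":0,"y":-4,"z":0,"rx":0,"ry":0,"rz":0}
    - {"x":0,"y":-4,"z":0,"rx":0,"ry":0,"rz":0}
    - {"x":0,"y":-2,"z":-3,"rx":0,"ry":0,"rz":0}
    - {"x":1.2,"y":0,"z":-4.8,"rx":0,"ry":0,"rz":0}
    - {"x":1.2,"y":0,"z":-4.8,"rx":0,"ry":0,"rz":0}
    - {"x":1.2,"y":0,"z":-4.8,"rx":0,"ry":0,"rz":0}
    - {"x":1.2,"y":0,"z":-4.8,"rx":0,"ry":0,"rz":0}
    - {"x":1.2,"y":0,"z":-4.8,"rx":0,"ry":0,"rz":0}
    - {"x":1.2,"y":0,"z":-4.8,"rx":0,"ry":0,"rz":0}
    - {"x":1.2,"y":0,"z":-4.8,"rx":0,"ry":0,"rz":0}
  jaw: 3.4

```text
clock: 57.45
position: [0.4283, -0.0787, 0.1728]
ee_rot: [-1.562, 0.099, -0.105]
force: [1.3, 0.4, 0.2]
width: 0.37
```

```bash
python3 - <<'E'
from h import *
a=arm.get_image("top");cv2.imwrite("pics/top16.png",a)
hsv=cv2.cvtColor(a,cv2.COLOR_BGR2HSV)
m=cv2.inRange(hsv,(100,60,30),(130,255,255));m[:, :250]=0;m[:,310:]=0;m[:215]=0;m[260:]=0
M=cv2.moments(m,True);print("tin",M['m10']/M['m00'],M['m01']/M['m00'],M['m00'])
E
python3 plan.py .5023 -.2963 .15 -10 6
```

```text
tin 275.86915887850466 232.82242990654206 214.0
at [ 0.4287 -0.0855  0.1733] F [-0.  -7.   0.9] w 34.0 t 57.5
dist 0.22450424992005208 turn [-0.0036  0.0381  0.0062]
[{"x": 1.69, "y": 0.39, "z": -3.32, "rx": -0.001, "ry": 0.006, "rz": 0.001}, {"x": 1.71, "y": 0.39, "z": -3.3, "rx": -0.001, "ry": 0.006, "rz": 0.001}, {"x": 1.73, "y": 0.39, "z": -3.29, "rx": -0.001, "ry": 0.006, "rz": 0.001}, {"x": 1.75, "y": 0.39, "z": -3.28, "rx": -0.001, "ry": 0.006, "rz": 0.001}, {"x": 1.78, "y": 0.39, "z": -3.27, "rx": -0.001, "ry": 0.006, "rz": 0.001}, {"x": 1.8, "y": 0.39, "z": -3.26, "rx": -0.001, "ry": 0.006, "rz": 0.001}]
```

The tin is now within about 0.8 mm of its first place. Next, the bar.

Request:
move_arm:
  series:
    - {"x":1.7,"y":0.4,"z":-3.3,"rx":-0.001,"ry":0.006,"rz":0.001}
    - {"x":1.7,"y":0.4,"z":-3.3,"rx":-0.001,"ry":0.006,"rz":0.001}
    - {"x":1.75,"y":0.4,"z":-3.3,"rx":-0.001,"ry":0.006,"rz":0.001}
    - {"x":1.75,"y":0.4,"z":-3.3,"rx":-0.001,"ry":0.006,"rz":0.001}
    - {"x":1.8,"y":0.4,"z":-3.3,"rx":-0.001,"ry":0.006,"rz":0.001}
    - {"x":1.8,"y":0.4,"z":-2.8,"rx":-0.001,"ry":0.006,"rz":0.001}
    - {"x":0,"y":1,"z":0,"rx":0,"ry":0,"rz":0}
    - {"x":0,"y":0,"z":0,"rx":0,"ry":0,"rz":0}

```text
clock: 58.5
position: [0.5048, -0.2982, 0.1375]
ee_rot: [-1.567, 0.139, -0.137]
force: [0.6, 0.5, 0.3]
width: 0.37
```

```bash
python3 plan.py .5023 -.2963 .08 -10 4
```

```text
at [ 0.5048 -0.2982  0.1375] F [0.6 0.5 0.3] w 34.0 t 58.5
dist 0.05756477920036759 turn [ 0.001  -0.001  -0.0009]
[{"x": -0.07, "y": 1.44, "z": 0.04, "rx": 0.0, "ry": -0.0, "rz": -0.0}, {"x": -0.07, "y": 1.44, "z": 0.04, "rx": 0.0, "ry": -0.0, "rz": -0.0}, {"x": -0.07, "y": 1.44, "z": 0.04, "rx": 0.0, "ry": -0.0, "rz": -0.0}, {"x": -0.07, "y": 1.44, "z": 0.04, "rx": 0.0, "ry": -0.0, "rz": -0.0}]
```

Request:
move_arm:
  series:
    - {"x":-0.07,"y":1.5,"z":0.04,"rx":0,"ry":0,"rz":0}
    - {"x":-0.07,"y":1.5,"z":0.04,"rx":0,"ry":0,"rz":0}
    - {"x":-0.07,"y":1.5,"z":0.04,"rx":0,"ry":0,"rz":0}
    - {"x":-0.07,"y":1.5,"z":0,"rx":0,"ry":0,"rz":0}
    - {"x":0,"y":0,"z":0,"rx":0,"ry":0,"rz":0}

```text
clock: 59.12
position: [0.5014, -0.2928, 0.0729]
ee_rot: [-1.565, 0.137, -0.133]
force: [-0.0, -0.3, -0.6]
width: 0.371
```

```bash
python3 plan.py .5023 -.2963 .027 -10 4
```

```text
at [ 0.5014 -0.2928  0.0729] F [-0.  -0.3 -0.6] w 34.1 t 59.125
dist 0.04603387510960492 turn [-0.0011  0.0024 -0.0026]
[{"x": 0.04, "y": 1.15, "z": -0.08, "rx": -0.0, "ry": 0.001, "rz": -0.001}, {"x": 0.04, "y": 1.15, "z": -0.08, "rx": -0.0, "ry": 0.001, "rz": -0.001}, {"x": 0.04, "y": 1.15, "z": -0.08, "rx": -0.0, "ry": 0.001, "rz": -0.001}, {"x": 0.04, "y": 1.15, "z": -0.08, "rx": -0.0, "ry": 0.001, "rz": -0.001}]
```

Request:
move_arm:
  series:
    - {"x":0.05,"y":1.1,"z":-0.1,"rx":0,"ry":0.001,"rz":-0.001}
    - {"x":0.05,"y":1.1,"z":-0.1,"rx":0,"ry":0.001,"rz":-0.001}
    - {"x":0,"y":1.1,"z":-0.1,"rx":0,"ry":0,"rz":0}
    - {"x":0,"y":0.8,"z":-0.05,"rx":0,"ry":0,"rz":0}
    - {"x":0,"y":0,"z":0,"rx":0,"ry":0,"rz":0}

```text
clock: 59.75
position: [0.5022, -0.2973, 0.0293]
ee_rot: [-1.566, 0.137, -0.138]
force: [-0.2, -0.1, -0.5]
width: 0.373
```

```bash
python3 plan.py .5023 -.2963 .0265 -10 1
```

```text
at [ 0.5022 -0.2973  0.0293] F [-0.2 -0.1 -0.5] w 34.2 t 59.75
dist 0.002977307078993286 turn [-0.0006 -0.0003  0.0004]
[{"x": -0.01, "y": 0.28, "z": 0.1, "rx": -0.001, "ry": -0.0, "rz": 0.0}]
```

Request:
move_arm:
  series:
    - {"x":0,"y":0.28,"z":0.1,"rx":0,"ry":0,"rz":0}
    - {"x":0,"y":0,"z":0,"rx":0,"ry":0,"rz":0}

```text
clock: 60.0
position: [0.5026, -0.2964, 0.0267]
ee_rot: [-1.566, 0.136, -0.138]
force: [1.2, 0.6, -1.1]
width: 0.373
```

Request:
move_arm:
  series:
    - {"x":0,"y":0,"z":0,"rx":0,"ry":0,"rz":0}
    - {"x":0,"y":0,"z":0,"rx":0,"ry":0,"rz":0}
    - {"x":0,"y":0,"z":0,"rx":0,"ry":0,"rz":0}
    - {"x":0,"y":0,"z":0,"rx":0,"ry":0,"rz":0}
  jaw: 0
  newtons: 40

```text
clock: 60.5
position: [0.5029, -0.2963, 0.0272]
ee_rot: [-1.566, 0.136, -0.138]
force: [0.3, 0.1, -0.5]
width: 0.192
```

Request:
move_arm:
  series:
    - {"x":0,"y":-1.5,"z":0,"rx":0,"ry":0,"rz":0}
    - {"x":0,"y":-3,"z":0,"rx":0,"ry":0,"rz":0}
    - {"x":0,"y":-4,"z":0,"rx":0,"ry":0,"rz":0}
    - {"x":0,"y":-4,"z":0,"rx":0,"ry":0,"rz":0}
    - {"x":0,"y":-3.5,"z":0,"rx":0,"ry":0,"rz":0}
    - {"x":0,"y":0,"z":0,"rx":0,"ry":0,"rz":0}

```text
clock: 61.25
position: [0.5018, -0.2967, 0.1964]
ee_rot: [-1.566, 0.136, -0.14]
force: [-0.2, -0.9, -2.2]
width: 0.192
```

```bash
python3 plan.py .4552 .2888 .18 -10 12
```

```text
at [ 0.5018 -0.2967  0.1964] F [-0.2 -0.9 -2.2] w 17.6 t 61.25
dist 0.5876265678953385 turn [-0.0002 -0.0015  0.0023]
[{"x": -1.24, "y": 0.13, "z": 4.74, "rx": -0.0, "ry": -0.0, "rz": 0.0}, {"x": -1.24, "y": 0.13, "z": 4.74, "rx": -0.0, "ry": -0.0, "rz": 0.0}, {"x": -1.24, "y": 0.13, "z": 4.74, "rx": -0.0, "ry": -0.0, "rz": 0.0}, {"x": -1.24, "y": 0.14, "z": 4.74, "rx": -0.0, "ry": -0.0, "rz": 0.0}, {"x": -1.23, "y": 0.14, "z": 4.74, "rx": -0.0, "ry": -0.0, "rz": 0.0}, {"x": -1.23, "y": 0.14, "z": 4.74, "rx": -0.0, "ry": -0.0, "rz": 0.0}, {"x": -1.23, "y": 0.14, "z": 4.74, "rx": -0.0, "ry": -0.0, "rz": 0.0}, {"x": -1.23, "y": 0.14, "z": 4.74, "rx": -0.0, "ry": -0.0, "rz": 0.0}, {"x": -1.23, "y": 0.14, "z": 4.74, "rx": -0.0, "ry": -0.0, "rz": 0.0}, {"x": -1.23, "y": 0.14, "z": 4.74, "rx": -0.0, "ry": -0.0, "rz": 0.0}, {"x": -1.23, "y": 0.14, "z": 4.74, "rx": -0.0, "ry": -0.0, "rz": 0.0}, {"x": -1.23, "y": 0.14, "z": 4.74, "rx": -0.0, "ry": -0.0, "rz": 0.0}]
```

Request:
move_arm:
  series:
    - {"x":-0.7,"y":0,"z":2.5,"rx":0,"ry":0,"rz":0}
    - {"x":-1.1,"y":0,"z":4,"rx":0,"ry":0,"rz":0}
    - {"x":-1.24,"y":0.1,"z":4.8,"rx":0,"ry":0,"rz":0}
    - {"x":-1.24,"y":0.1,"z":4.8,"rx":0,"ry":0,"rz":0}
    - {"x":-1.24,"y":0.1,"z":4.8,"rx":0,"ry":0,"rz":0}
    - {"x":-1.24,"y":0.1,"z":4.8,"rx":0,"ry":0,"rz":0}
    - {"x":-1.24,"y":0.1,"z":4.8,"rx":0,"ry":0,"rz":0}
    - {"x":-1.24,"y":0.1,"z":4.8,"rx":0,"ry":0,"rz":0}
    - {"x":-1.24,"y":0.1,"z":4.8,"rx":0,"ry":0,"rz":0}
    - {"x":-1.24,"y":0,"z":4.8,"rx":0,"ry":0,"rz":0}
    - {"x":-1.24,"y":0,"z":4.8,"rx":0,"ry":0,"rz":0}
    - {"x":-1.0,"y":0,"z":3.5,"rx":0,"ry":0,"rz":0}

```text
clock: 62.75
position: [0.4509, 0.2642, 0.1845]
ee_rot: [-1.57, 0.149, -0.141]
force: [0.0, -0.8, -1.9]
width: 0.188
```

```bash
python3 plan.py .4552 .2888 .14 -10 3
```

```text
at [0.4509 0.2642 0.1845] F [ 0.  -0.8 -1.9] w 17.3 t 62.75
dist 0.05101543598868774 turn [ 0.0046 -0.0095 -0.0047]
[{"x": -0.0, "y": 1.48, "z": 0.84, "rx": 0.002, "ry": -0.003, "rz": -0.002}, {"x": -0.0, "y": 1.48, "z": 0.84, "rx": 0.002, "ry": -0.003, "rz": -0.002}, {"x": -0.0, "y": 1.48, "z": 0.84, "rx": 0.002, "ry": -0.003, "rz": -0.002}]
```

Request:
move_arm:
  series:
    - {"x":0,"y":1.5,"z":0.84,"rx":0.002,"ry":-0.003,"rz":-0.002}
    - {"x":0,"y":1.5,"z":0.84,"rx":0.002,"ry":-0.003,"rz":-0.002}
    - {"x":0,"y":1.5,"z":0.7,"rx":0.002,"ry":-0.003,"rz":-0.002}
    - {"x":0,"y":0,"z":0,"rx":0,"ry":0,"rz":0}

```text
clock: 63.25
position: [0.4533, 0.2882, 0.1349]
ee_rot: [-1.568, 0.136, -0.135]
force: [1.6, 0.6, -1.2]
width: 0.191
```

```bash
python3 plan.py .4552 .2888 .08 -10 4
```

```text
at [0.4533 0.2882 0.1349] F [ 1.6  0.6 -1.2] w 17.5 t 63.25
dist 0.05495516195581066 turn [ 0.0017  0.002  -0.0009]
[{"x": 0.05, "y": 1.37, "z": 0.02, "rx": 0.0, "ry": 0.001, "rz": -0.0}, {"x": 0.05, "y": 1.37, "z": 0.02, "rx": 0.0, "ry": 0.001, "rz": -0.0}, {"x": 0.04, "y": 1.37, "z": 0.02, "rx": 0.0, "ry": 0.001, "rz": -0.0}, {"x": 0.04, "y": 1.37, "z": 0.02, "rx": 0.0, "ry": 0.001, "rz": -0.0}]
```

Request:
move_arm:
  series:
    - {"x":0.05,"y":1.5,"z":0.06,"rx":0,"ry":0.001,"rz":0}
    - {"x":0.05,"y":1.5,"z":0.06,"rx":0,"ry":0.001,"rz":0}
    - {"x":0.05,"y":1.5,"z":0.06,"rx":0,"ry":0,"rz":0}
    - {"x":0.05,"y":1.5,"z":0.06,"rx":0,"ry":0,"rz":0}
    - {"x":0,"y":1.3,"z":0,"rx":0,"ry":0,"rz":0}
    - {"x":0,"y":0,"z":0,"rx":0,"ry":0,"rz":0}

```text
clock: 64.0
position: [0.4564, 0.2882, 0.0567]
ee_rot: [-1.569, 0.141, -0.139]
force: [0.2, -0.2, -0.7]
width: 0.189
```

```bash
python3 plan.py .4552 .2888 .0485 -10 1
```

```text
at [0.4564 0.2882 0.0567] F [ 0.2 -0.2 -0.7] w 17.4 t 64.0
dist 0.008284100704733835 turn [ 0.0026 -0.0033 -0.0009]
[{"x": -0.13, "y": 0.82, "z": 0.04, "rx": 0.003, "ry": -0.003, "rz": -0.001}]
```

Request:
move_arm:
  series:
    - {"x":-0.13,"y":0.5,"z":0.05,"rx":0.002,"ry":-0.003,"rz":0}
    - {"x":0,"y":0.3,"z":0,"rx":0,"ry":0,"rz":0}
    - {"x":0,"y":0,"z":0,"rx":0,"ry":0,"rz":0}

```text
clock: 64.38
position: [0.4557, 0.2894, 0.0489]
ee_rot: [-1.566, 0.137, -0.137]
force: [0.8, -0.3, -1.8]
width: 0.192
```

```bash
python3 plan.py .4552 .2888 .048 -10 1
python3 - <<'E'
from h import *
b=arm.get_image("scene")
cv2.imwrite("pics/s17.png",cv2.resize(b[175:260,245:345],None,fx=7,fy=7,interpolation=cv2.INTER_CUBIC))
E
```

```text
at [0.4557 0.2894 0.0489] F [ 0.8 -0.3 -1.8] w 17.6 t 64.375
dist 0.0012005396751162886 turn [-0.0008  0.0002  0.0001]
[{"x": -0.04, "y": 0.09, "z": -0.07, "rx": -0.001, "ry": 0.0, "rz": 0.0}]
```

View pics/s17.png

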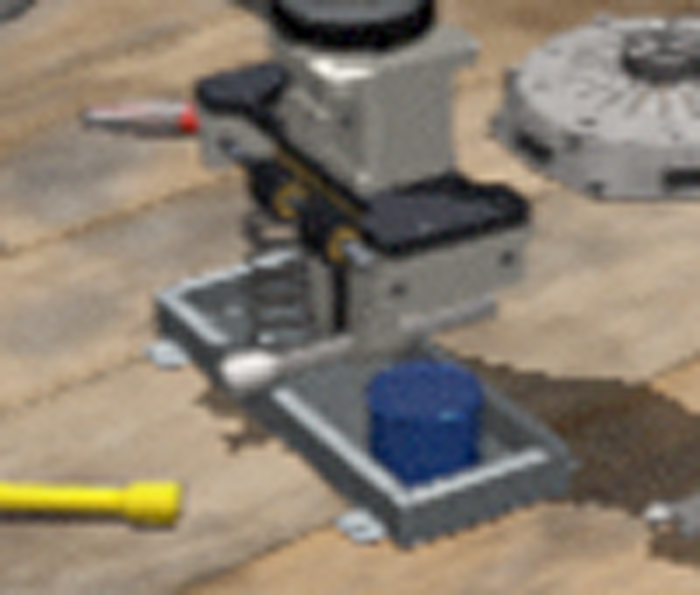

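The bar lies across the rims from (225,372) to (495,310), clear of spring and tin. I'll make the last small descent, release with a narrow opening and lift.

Request:
move_arm:
  series:
    - {"x":-0.04,"y":0.12,"z":-0.07,"rx":0,"ry":0,"rz":0}
    - {"x":0,"y":0.1,"z":0,"rx":0,"ry":0,"rz":0}
    - {"x":0,"y":0,"z":0,"rx":0,"ry":0,"rz":0}

```text
clock: 64.8
position: [0.4556, 0.289, 0.0484]
ee_rot: [-1.564, 0.136, -0.138]
force: [-0.0, 0.1, -2.1]
width: 0.192
```

Request:
move_arm:
  series:
    - {"x":0,"y":0,"z":0,"rx":0,"ry":0,"rz":0}
    - {"x":0,"y":0,"z":0,"rx":0,"ry":0,"rz":0}
    - {"x":0,"y":0,"z":0,"rx":0,"ry":0,"rz":0}
  jaw: 2.6

```text
clock: 65.18
position: [0.456, 0.2893, 0.0487]
ee_rot: [-1.563, 0.136, -0.139]
force: [-0.3, 0.4, -0.6]
width: 0.283
```

Request:
move_arm:
  series:
    - {"x":0,"y":-1.5,"z":0,"rx":0,"ry":0,"rz":0}
    - {"x":0,"y":-3,"z":0,"rx":0,"ry":0,"rz":0}
    - {"x":0,"y":-4,"z":0,"rx":0,"ry":0,"rz":0}
    - {"x":0,"y":-4,"z":0,"rx":0,"ry":0,"rz":0}
    - {"x":0,"y":0,"z":-4,"rx":0,"ry":0,"rz":0}
    - {"x":-0.5,"y":0,"z":-4.8,"rx":0,"ry":0,"rz":0}
    - {"x":-0.5,"y":0,"z":-4.8,"rx":0,"ry":0,"rz":0}
    - {"x":-0.5,"y":0,"z":-4.8,"rx":0,"ry":0,"rz":0}
    - {"x":-0.5,"y":0,"z":-4.8,"rx":0,"ry":0,"rz":0}
    - {"x":-0.5,"y":0,"z":-4.8,"rx":0,"ry":0,"rz":0}
    - {"x":-0.5,"y":0,"z":-4.8,"rx":0,"ry":0,"rz":0}
    - {"x":-0.5,"y":0,"z":-4.8,"rx":0,"ry":0,"rz":0}

```text
clock: 66.68
position: [0.3565, -0.083, 0.185]
ee_rot: [-1.554, 0.123, -0.145]
force: [1.3, -0.9, -1.0]
width: 0.287
```

Request:
move_arm:
  series:
    - {"x":0,"y":0,"z":-4,"rx":0,"ry":0,"rz":0}
    - {"x":0,"y":0,"z":-4,"rx":0,"ry":0,"rz":0}
    - {"x":0,"y":0,"z":0,"rx":0,"ry":0,"rz":0}

```text
clock: 67.05
position: [0.3412, -0.1673, 0.1865]
ee_rot: [-1.552, 0.124, -0.154]
force: [0.3, 0.7, -0.6]
width: 0.283
```

Run:
```python
from h import *
a=arm.get_image("top");b=arm.get_image("scene")
cv2.imwrite("pics/top18.png",a)
cv2.imwrite("pics/t18.png",np.hstack([cv2.resize(cv2.imread("pics/top0.png")[170:260,235:325],None,fx=4.4,fy=6.6,interpolation=cv2.INTER_CUBIC),cv2.resize(a[170:260,235:325],None,fx=4.4,fy=6.6,interpolation=cv2.INTER_CUBIC)]))
cv2.imwrite("pics/s18.png",cv2.resize(b[120:260,245:445],None,fx=4,fy=4,interpolation=cv2.INTER_CUBIC))
cv2.imwrite("pics/u18.png",cv2.resize(a[100:280,290:520],None,fx=3.3,fy=3.3,interpolation=cv2.INTER_CUBIC))
s=arm.observe();print(s["position"],s["force"],s["clock"])
```

```text
[ 0.3416969  -0.16484695  0.18612014] [-0.26117379  0.45112854  0.03584059] 67.15
```

View pics/t18.png

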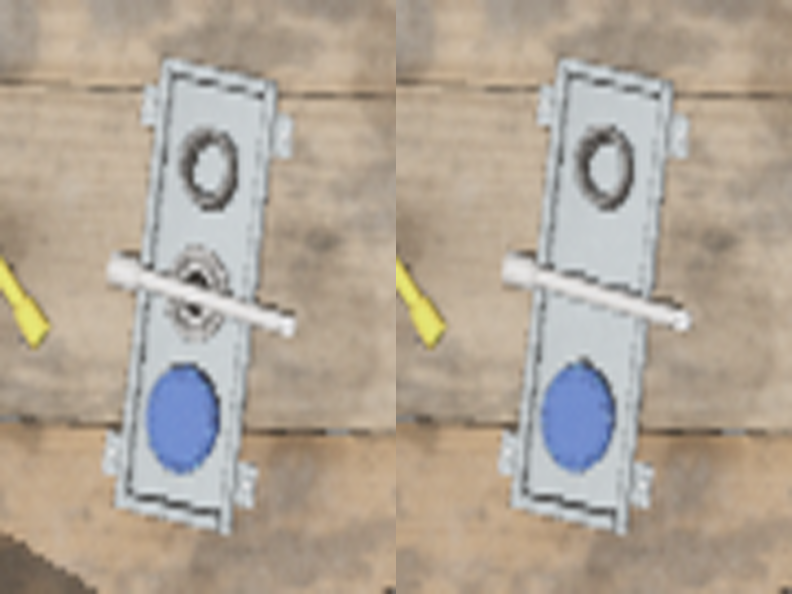

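View pics/s18.png

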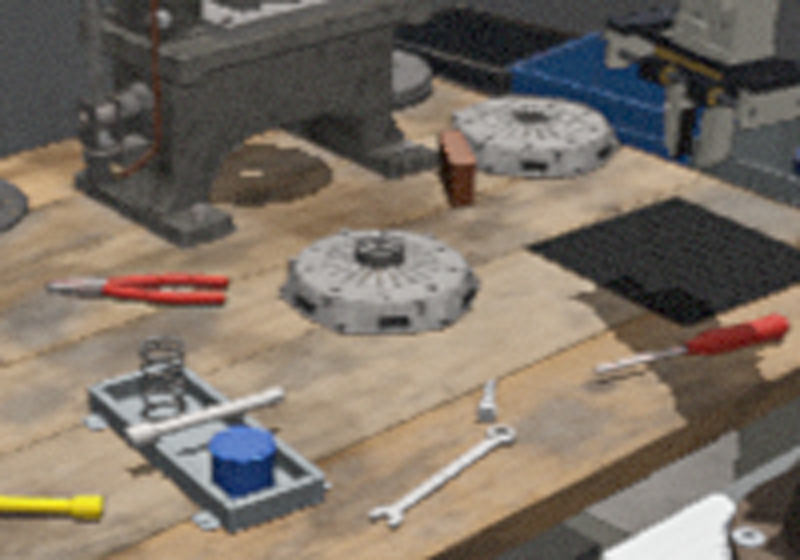

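View pics/u18.png

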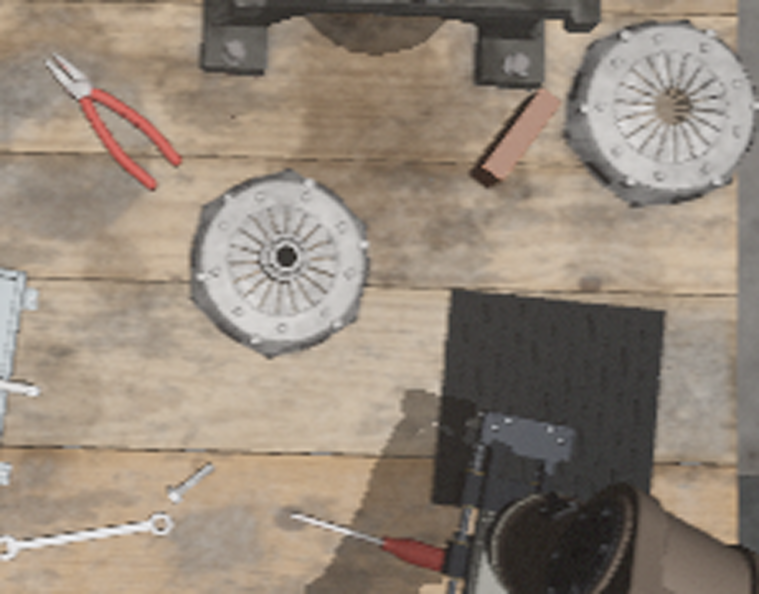

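The bar, spring and tin match the first picture to within about 1–2 mm: bar ends (106,268) and (294,320), against (107,268) and (295,325) at the start. The bearing sits on the middle of the cover, and the pliers and block are where they were. Handing in.

```bash
python3 -c "
from cell import arm
print(arm.sign_off())"
```

```text
the job is handed in; nothing more can be done
None
```

The job is done and handed in at about 67 s on the robot's clock. I set the bar, spring and tin aside on the black mat, with the spring and tin upright. Then I laid the bearing flat on the middle of the clutch cover and put the spring, tin and bar back in and across the trough.

- **Bearing:** it lies flat on the cover's centre as seen from both cameras. The two views put that centre about 2 mm apart.
- **Spring:** it stands upright within about 0.3 mm of its first place.
- **Tin:** it first came back 2.5 mm off along the trough, so I regripped and moved it; the last check shows it within about 1 mm.
- **Bar:** it lies across the rims within about 2 mm of its first place. One end sits slightly off, which is a turn of roughly 1°.
- **Bystanders:** the pliers and block look unmoved in the last pictures.
- **Forces and finish:** the force readings taken between moves stayed under 10 N, and the robot was touching nothing at hand-in.

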